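Prop the drying board and unload the heel mould

TASK

Turn the jack's knob until its platform just touches the underside of the drying board's free end above it, propping the board without lifting it. Then take every moulded rubber heel out of the open mould and lay them flat on the board's free end, beyond the trestle and side by side, not stacked; with the mould empty, lay its cover squarely on it. Leave the shoe last on the board, the polish tin, the brush and the hammer where they are.

Things in the scene. Friction and masses are not known exactly. Their poses are not given: they have to be found in the camera images.
- jack_knob (a joint): angle of the jack's knob, 0 to 12.8 rad, 0 at the start; it grows as the knob is turned clockwise seen from above, and the platform rises 2.5 mm per rad. The knob turns stiffly (about 0.12 N m) and the jack stays where it is left; turning back lowers it.
- jack_knob_grip (a point): middle of the knob's grip bar, on the knob's upright axis, 89 mm above the bench. The bar is black plastic, 42 mm long along this point's x axis, 14 mm wide along its y, 32 mm tall (from 7 mm above to 25 mm below this point); it turns with the knob. Below it are a 68 mm dish and a 34 mm post. It stands 135 mm from the platform's centre, on the robot's side.
- plate_top (a point): centre of the top face of the grey scissor lab jack's platform, 110 x 100 mm aluminium, 8 mm thick, 85 mm above the bench at the start; x axis points from the knob to the platform. It moves only up and down, at most 32 mm. The jack's base is screwed down.
- trestle: fixed trestle, wooden top 120 x 200 mm with steel legs; origin 94 mm below the middle of its top, z up. Its long side runs along its y axis. The board rests on it.
- board: loose plywood drying board, 130 mm (x) x 400 mm (y) x 12 mm, 0.6 kg; origin at the centre of its underside. It lies flat on the trestle; its free end is the one towards -y, which overhangs the trestle from about y = -0.01 to y = -0.20 m and lies above the jack, 14 to 27 mm above its platform at the start.
- board_free (a point): point on the board's underside, on its centre line, 85 mm from the tip of the free end, above the middle of the jack's platform to within about 25 mm
- last: wooden shoe last, 195 mm long, about 75 mm wide, 90 mm high, loose, standing on the board over the trestle; origin under its middle
- mould: open aluminium mould block, 140 mm (x) x 170 mm (y) x 24 mm high, fixed; origin at the centre of its underside. Four cavities, 57 x 50 mm, 10 mm deep, centred at x = +-34 mm, y = +-40 mm; some may be empty.
- heel0: black rubber shoe heel, D-shaped: 53 mm long (x, +-26.5, rounded at +x), 46 mm wide (y), 24 mm thick, 70 g; flat sides face +-y, from x = -26.5 to 3.5 mm. Origin at the centre of its underside. At the start it sits with 1 to 2 mm of play in a mould cavity, axes along the mould's, its top 14 mm above the mould's. May be absent. Either face may be up on the board.
- heel1: black rubber shoe heel, D-shaped: 53 mm long (x, +-26.5, rounded at +x), 46 mm wide (y), 24 mm thick, 70 g; flat sides face +-y, from x = -26.5 to 3.5 mm. Origin at the centre of its underside. At the start it sits with 1 to 2 mm of play in a mould cavity, axes along the mould's, its top 14 mm above the mould's. May be absent. Either face may be up on the board.
- heel2: black rubber shoe heel, D-shaped: 53 mm long (x, +-26.5, rounded at +x), 46 mm wide (y), 24 mm thick, 70 g; flat sides face +-y, from x = -26.5 to 3.5 mm. Origin at the centre of its underside. At the start it sits with 1 to 2 mm of play in a mould cavity, axes along the mould's, its top 14 mm above the mould's. May be absent. Either face may be up on the board.
- heel3: black rubber shoe heel, D-shaped: 53 mm long (x, +-26.5, rounded at +x), 46 mm wide (y), 24 mm thick, 70 g; flat sides face +-y, from x = -26.5 to 3.5 mm. Origin at the centre of its underside. At the start it sits with 1 to 2 mm of play in a mould cavity, axes along the mould's, its top 14 mm above the mould's. May be absent. Either face may be up on the board.
- cover: loose mould cover, flat aluminium plate 140 mm (x) x 170 mm (y) x 6 mm, 0.35 kg, with a dark wooden grip bar on its middle, 60 mm long (x), 14 mm wide (y), from 6 to 40 mm above the underside; origin at the centre of its underside. Lies on the bench on the robot's right of the mould; it belongs on the mould's top, edges to edges, either way round.
- tin: shoe polish tin, 76 mm across, 30 mm high, origin under its centre; leave alone
- brush: shoe brush, 160 x 50 x 40 mm, origin under its centre; leave alone
- hammer: hammer, 260 mm long, lying down; leave alone
Not all that is in view belongs to the job. What is shaped like the cover but green or yellow is not meant.

How it is judged (in metres and radians):
On the way, in this order (a step that is already met when the one before it is completed fails the run):
1. the jack's platform touches the underside of the board's free end, without having lifted it by more than 4 mm (contact force between plate and board above 0.2 N and z of board_free in the frame of trestle below 0.098 m), for 0.5 s.
2. every heel lies flat on the free end of the board (contact force between each of heel0, heel1, heel2, heel3 and board above 0.1 N and y of heel0 in the frame of board between -0.19 and -0.03 m and x of heel0 in the frame of board between -0.05 and 0.05 m and (angle between heel0's own z axis and vertical below 0.12 rad or angle between heel0's own z axis and vertical above 3.02 rad) and linear speed of each of heel0, heel1, heel2, heel3 below 0.02 m/s and y of heel1 in the frame of board between -0.19 and -0.03 m and x of heel1 in the frame of board between -0.05 and 0.05 m and (angle between heel1's own z axis and vertical below 0.12 rad or angle between heel1's own z axis and vertical above 3.02 rad) and y of heel2 in the frame of board between -0.19 and -0.03 m and x of heel2 in the frame of board between -0.05 and 0.05 m and (angle between heel2's own z axis and vertical below 0.12 rad or angle between heel2's own z axis and vertical above 3.02 rad) and y of heel3 in the frame of board between -0.19 and -0.03 m and x of heel3 in the frame of board between -0.05 and 0.05 m and (angle between heel3's own z axis and vertical below 0.12 rad or angle between heel3's own z axis and vertical above 3.02 rad)), for 0.2 s.
3. the cover lies on the mould (horizontal distance between cover and mould below 0.012 m and angle between the x axis of cover and the x axis of mould, either way round below 0.12 rad and z of cover in the frame of mould below 0.029 m and angle between cover's own z axis and vertical below 0.06 rad and linear speed of cover below 0.02 m/s), for 0.2 s.
At the end, for the whole second after the job is handed in: Platform touches the board, free end lifted at most 4 mm; every heel flat and still on the board, its centre 30 to 190 mm from the board's middle towards the free tip and within 50 mm of its centre line; cover flat on the mould within 12 mm and 0.12 rad (all of step 1 and all of step 2 and all of step 3).
It fails at once if a heel is laid on the board while the jack's platform is still more than 3 mm below it (contact force between any of heel0, heel1, heel2, heel3 and board above 0.3 N and z of plate_top in the frame of trestle below 0.091 m).
It fails at once if the board's free end is lifted by more than 10 mm (z of board_free in the frame of trestle above 0.104 m).
It fails at once if the board is shoved aside by more than 25 mm (distance of board from where it was at the start of the episode above 0.025 m).
It fails at once if the last, tin, brush or hammer is moved by more than 30 mm (distance of any of last, tin, brush, hammer from where it was at the start of the episode above 0.03 m).
Of heel0, heel1, heel2, heel3 only 2 to 4 are there at a start; the rules pass over those that are not, and their reading is None.
At some moment in a run one of cover may be knocked a few centimetres aside while the robot is not near it.
Once in a run the grip may slacken for a moment while it holds something.
It also fails if it takes over 210 s, if anything falls off the work surface, if the arm or the gripper's body presses on something with over 40 N, if the wrist force passes 120 N, or if a joint passes its speed limit or range.

ROBOT

A 6-joint arm with a two-finger parallel gripper is mounted at the origin on the work surface. World frame = base frame: x ahead of the robot, y to its left, z up, the work surface at z = 0. Lengths are in mm, angles in degrees, forces in N, time in s.
With the tool pointing down it reaches from about 300 to 850 mm from the base axis. Payload 4.2 kg.
Tool frame: the origin (TCP) lies midway between the tips of the shut fingers; the grasp point (between the pads) lies pinch_z behind it (pinch_z is the distance from the TCP to the grasp point, in mm); z points along the fingers, y is the line along which they close (so a half turn about z gives the same grasp; the last joint's range is limited). The gripper opens to 91 mm and grips with 3 to 60 N. Pads are 32 mm wide; open, the fingers measure 118 mm over their backs; the gripper's body (76 mm by 178 mm) begins 60 mm behind the grasp point.
Start: joints at [-71.792, 18.312, 89.639, -0, 72.044, -1.146], TCP at [190.566, -542.52, 213.976] pointing down, gripper open.
Joint ranges: [-177.97, 177.97], [-48.28, 115.42], [12.27, 149.76], [-77.06, 257.06], [2.81, 150.46], [-146.56, 146.56]. Speed limits (degrees/s): [147.25, 147.25, 180, 180, 180, 180].

INTERFACE

Orientations are given as [roll, pitch, yaw] about the fixed x, y, z axes, in that order (R = Rz(yaw) Ry(pitch) Rx(roll)).
In Python, from workcell import state, grab_frame, job_done, masks_of, landmark_of, pinch_z gives the robot as it stands. The module is installed in compiled form; this text tells all that it offers.
- The arm moves only by the tool move_arm, never from a script. Its argument "plan" is a list of rows, each an object of numbers: "x", "y", "z": the shift along the tool's x, y, z in mm; "rx", "ry", "rz": the turn, a rotation vector about the tool's x, y, z in rad. A call has 1 to 10 rows; each row shifts and turns the commanded pose from where the row before left it, along the tool's axes as they then stand; what a row does not reach is not made up. A row lasts 1/10 s, in which the tool goes at most 50 mm and 8.59 degrees, less where a joint would pass 70% of its speed; a pose out of reach is approached as far as the arm can. A call is refused whole if a number of a shift passes 50 or a number of a turn 0.15, either way. A call with a gripper value outside its range is refused whole. "grip" is the opening, from 0 (shut) to 1 (fully open), set as the call begins (left out, the last holds). The fingers move at their own pace and stop on an object; "squeeze" is the grip in N (left out, the last holds). Time passes only in rows, so rows that do not move let the fingers close. It gives the time, the measured TCP pose, the force, the opening and the grip force at its end, in the units of the state.
- state(): the state, without advancing time (a new reading comes with each control period).
- grab_frame(name): name is "scene" or "top"; returns a dict with "img" (480x640x3 uint8, red, green, blue), "z_map" (480x640 float32, mm along the optical axis (not along the pixel's ray), 0 where there is no reading), "fx", "fy", "cx", "cy" (pixels), "dist" ([k1, k2, p1, p2, k3] as OpenCV has them; the pictures are not rectified), "rvec" (rotation vector, rad) and "tvec" (3), from world to camera coordinates, as OpenCV has them. Camera axes: x right, y down, z forward; pixel columns grow to the right and rows downward; lengths in mm; the calibration is good to about 2 mm. A picture is of the moment at which its call begins.
- job_done(): hands the job in; it is judged then, once.
Trained networks look in the newest picture that a camera, given by its name, has taken for a name from the list of things; names that differ only in an ending like _2 or _b are one class to them, and where a whole thing is asked for, a point or a joint stands for the part that bears it (a point fixed in the world has none). Each returns a list of dicts, best first, with "p" (0 to 1); they miss things now and then, are a little off and sometimes report something else, mostly with a low value. They report only what shows in the picture. A call takes as long as a camera call. They do not tell look-alikes from the thing itself.
- masks_of(camera, label): "pixels" (480x640 bool, what is visible of it) and "box" ([centre column, centre row, width, height] in pixels, round what is visible of it).
- landmark_of(camera, label): "point" ([column, row] in pixels: a listed point, or the origin of a listed thing).
The state is a dict: "time_s": time; "qpos": joint angles; "qvel": joint speeds; "effort": joint torques, N m; "ee_pos": TCP position; "ee_rot": TCP orientation; "force": force on the tool from outside, world axes, zero at the start; "torque": the same for the moment, N m; "gripper_width": finger opening in mm; "gripper_force": force on a finger pad.
Only numpy, scipy, OpenCV 4.12 (cv2) and the standard library are available. Lean on these libraries where they do the work, as an engineer would, in place of code of your own. Each camera call takes 0.05 s, during which the arm holds its last target. There are 200 camera calls.

## Working session

There is one attempt and no reset: what is moved stays moved. The work goes in short steps, Python scripts to look and compute and a tool call to move; the robot and the scene stay as the last step left them, time stands still between calls to the robot, and variables do not carry over. Pictures are saved under pics/ and viewed, at most 14 in all, crops included, and the job is handed in when it is done.

Besides the shell and the picture viewer there is one more tool, called after "Call:" by a JSON object that holds its "op" and its "data", one argument or row to a line. move_arm: Moves the arm, as the interface text tells. Its arguments: {"type":"object","properties":{"plan":{"type":"array","items":{"type":"object","properties":{"x":{"type":"number"},"y":{"type":"number"},"z":{"type":"number"},"rx":{"type":"number"},"ry":{"type":"number"},"rz":{"type":"number"}}}},"grip":{"type":"number"},"squeeze":{"type":"number"}},"required":["plan"]}

```bash
mkdir -p pics; python3 - <<'E'
from workcell import *
import cv2,numpy as np
print(state(), pinch_z if not callable(pinch_z) else pinch_z())
for c in("scene","top"):
    f=grab_frame(c); cv2.imwrite(f"pics/{c}0.png",f["img"][:,:,::-1]); print(c,f["fx"],f["cx"],f["dist"],f["rvec"],f["tvec"],-cv2.Rodrigues(np.array(f["rvec"],float))[0].T@np.array(f["tvec"],float).ravel())
E
```

```text
{'time_s': 0.0, 'qpos': array([-7.17909105e+01,  1.83511651e+01,  8.97081174e+01, -7.91756935e-04,
        7.20422605e+01, -1.14866726e+00]), 'qvel': array([-0.0325302 ,  0.09112904,  0.07103722,  0.01944294,  0.09294017,
       -0.05416415]), 'effort': array([ 1.19120148e-03, -4.12466347e+01, -2.31970489e+01,  7.27650197e-02,
        4.55715274e-02, -1.48062295e-04]), 'ee_pos': array([ 190.40307503, -542.01718355,  213.11344888]), 'ee_rot': array([-1.79898462e+02, -1.28299877e-03,  1.93580004e+01]), 'force': array([-0.00521962,  0.01864982, -0.12007193]), 'torque': array([ 0.05063797,  0.0165236 , -0.00078464]), 'gripper_force': 0.0, 'gripper_width': 91.46329682769549} 18.8
scene 469.0711939465859 319.88578667692053 [-0.06004428  0.          0.          0.          0.        ] [ 2.16844182  0.84963058 -0.36776732] [-335.33458948 -219.44029475 1634.36479913] [1163.35256063 -784.18863395  929.1989198 ]
top 477.6278272780126 325.0944696983548 [-0.08291865  0.          0.          0.          0.        ] [ 2.15614606 -2.1125365   0.21132416] [-125.94551148  537.49711387 1413.48335184] [ 276.94822554  -93.0244245  1489.0758013 ]
```

View pics/scene0.png

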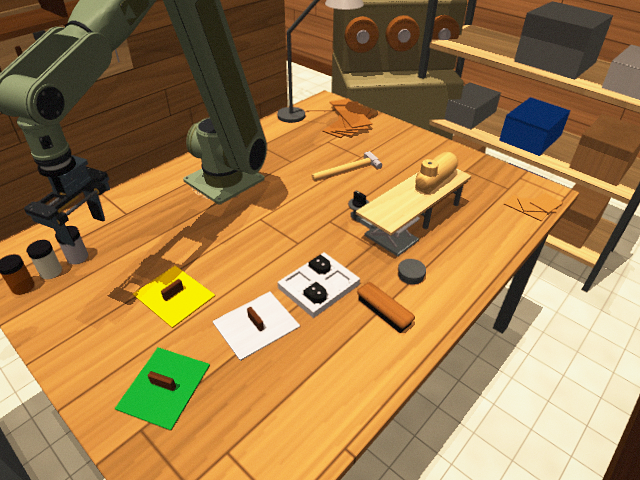

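View pics/top0.png

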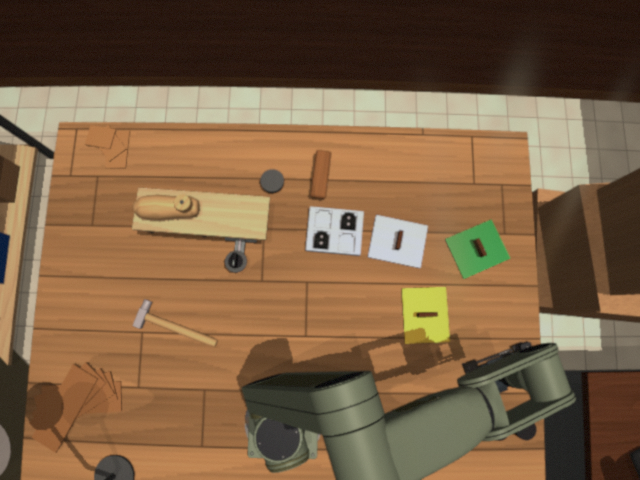

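Scene: two heels in the mould (scene 319,264 and 316,292; top 348,221 and 321,240). Candidates for the cover: white plate (top 398,241), green (478,248), yellow (427,315); the white aluminium one is meant. Knob with black bar at top (236,260), board with last at top (200,215), jack under its right end.

```bash
cat > h.py <<'E'
from workcell import *
import cv2,numpy as np
def cam(f):
    K=np.array([[f["fx"],0,f["cx"]],[0,f["fy"],f["cy"]],[0,0,1]],float)
    return K,np.array(f["dist"],float),cv2.Rodrigues(np.array(f["rvec"],float))[0],np.array(f["tvec"],float).ravel()
def ray(f,p):
    K,D,R,t=cam(f); n=cv2.undistortPoints(np.array(p,float).reshape(-1,1,2),K,D).reshape(-1,2)
    d=np.c_[n,np.ones(len(n))]@R; return -R.T@t,d
def plane(f,p,z):
    o,d=ray(f,p); return o+d*((z-o[2])/d[:,2])[:,None]
def tri(fa,pa,fb,pb):
    o,d=ray(fa,[pa]);o2,d2=ray(fb,[pb]); A=np.stack([d[0],-d2[0]],1)
    s=np.linalg.lstsq(A,o2-o,rcond=None)[0]; a=o+s[0]*d[0]; b=o2+s[1]*d2[0]
    return (a+b)/2,np.linalg.norm(a-b)
def cloud(f,m):
    K,D,R,t=cam(f); v,u=np.nonzero(m&(f["z_map"]>0)); o,d=ray(f,np.c_[u,v]); return o+d*f["z_map"][v,u][:,None]
def proj(f,P):
    K,D,R,t=cam(f); return cv2.projectPoints(np.array(P,float).reshape(-1,1,3),np.array(f["rvec"],float),t,K,D)[0].reshape(-1,2)
E
python3 - <<'E'
from h import *
np.set_printoptions(precision=1,suppress=True)
F={c:grab_frame(c) for c in("scene","top")}
for l in "jack_knob_grip plate_top board_free board trestle last mould cover heel0 tin brush hammer".split():
    L={}
    for c in F:
        L[c]=landmark_of(c,l); print(l,c,[(np.round(r["point"]),round(r["p"],2)) for r in L[c][:4]])
    for a in L["scene"][:3]:
        for b in L["top"][:3]:
            P,e=tri(F["scene"],a["point"],F["top"],b["point"])
            if e<15: print("   ",P,round(e,1))
for l in "jack_knob_grip board mould cover heel0 ".split():
    for r in masks_of("top",l)[:3]:
        m=r["pixels"]; q=cv2.minAreaRect(np.argwhere(m)[:,::-1].astype(np.float32)); C=cloud(F["top"],m)
        z=np.percentile(C[:,2],[10,50,90]); bx=plane(F["top"],cv2.boxPoints(q),z[1])
        print(l,round(r["p"],2),np.round(r["box"]),"z",z,"corners",bx[:,:2].tolist() and np.round(bx[:,:2]).tolist(),bx[:,:2].mean(0))
im=F["top"]["img"]
cv2.imwrite("pics/c1.png",np.vstack([cv2.resize(im[150:300,120:440],(800,375),interpolation=2)])[:,:,::-1])
E
```

```text
jack_knob_grip scene [(array([354., 193.]), 0.54)]
jack_knob_grip top [(array([234., 260.]), 0.63)]
    [466.6 148.1  96. ] 9.4
plate_top scene [(array([400., 215.]), 0.57), (array([409., 278.]), 0.29)]
plate_top top [(array([320., 175.]), 0.34)]
board_free scene [(array([392., 210.]), 0.61), (array([316., 288.]), 0.39)]
board_free top [(array([240., 216.]), 0.81), (array([199., 212.]), 0.16)]
    [603.4 140.5 107.3] 2.2
board scene []
board top [(array([206., 215.]), 0.66)]
trestle scene [(array([433., 212.]), 0.57), (array([319., 271.]), 0.56)]
trestle top []
last scene [(array([433., 182.]), 0.59)]
last top [(array([175., 210.]), 0.83)]
    [616.4 334.9 113. ] 4.7
mould scene [(array([316., 287.]), 0.77)]
mould top [(array([334., 230.]), 0.63)]
    [ 584.9 -148.4   -1.2] 12.4
cover scene [(array([175., 296.]), 0.68), (array([258., 326.]), 0.66), (array([165., 388.]), 0.64)]
cover top [(array([398., 242.]), 0.85), (array([480., 249.]), 0.85), (array([422., 314.]), 0.61)]
    [ 325.3 -426.    -9. ] 2.9
    [ 556.9 -346.4   -9.5] 8.6
    [ 539.1 -609.6   -1.6] 10.8
heel0 scene [(arra
[... 1164 characters left out ...]
 318.  47.  61.] z [ 1.9  6.3 11.1] corners [[406.0, -356.0], [415.0, -501.0], [241.0, -505.0], [233.0, -363.0]] [ 323.5 -431.4]
cover 0.64 [398. 242.  58.  52.] z [ 1.6  6.2 11.2] corners [[500.0, -248.0], [641.0, -274.0], [612.0, -445.0], [472.0, -416.0]] [ 556.2 -345.6]
heel0 0.47 [350. 222.  14.  17.] z [31.2 37.6 41.7] corners [[638.0, -160.0], [639.0, -207.0], [585.0, -207.0], [584.0, -161.0]] [ 611.3 -183.7]
heel0 0.47 [321. 241.  14.  15.] z [33.9 38.  42.5] corners [[575.0, -80.0], [576.0, -123.0], [523.0, -124.0], [522.0, -81.0]] [ 549.1 -102.3]
heel0 0.15 [235. 261.  11.  18.] z [63.2 73.4 98.6] corners [[467.0, 182.0], [501.0, 161.0], [479.0, 125.0], [444.0, 146.0]] [472.8 153.8]
```

View pics/c1.png

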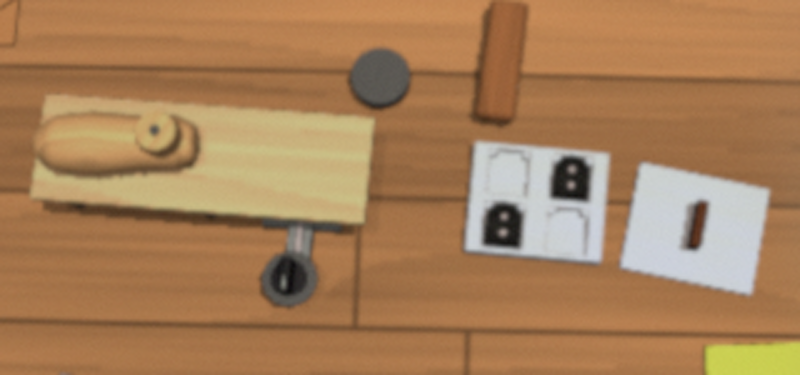

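The crop shows heels at top px (348,221) and (321,240) in two diagonal cavities, rounded ends up; the white cover at (398,241) with its bar; the knob's bar is at (235,260), roughly vertical in the picture. Now I'll refine the knob and board measurements.

```bash
python3 - <<'E'
from h import *
np.set_printoptions(precision=1,suppress=True)
F={c:grab_frame(c) for c in("scene","top")}
T=F["top"];
for i in range(5):
    f=grab_frame("top"); T["z_map"]=T["z_map"]+f["z_map"] if i<4 else T["z_map"]
T["z_map"]/=5
allm=np.ones((480,640),bool)
C=cloud(T,allm)
def box(x0,x1,y0,y1): 
    s=(C[:,0]>x0)&(C[:,0]<x1)&(C[:,1]>y0)&(C[:,1]<y1); return C[s]
print("bench near",box(480,520,20,50)[:,2].mean(),"bench R",box(720,760,-60,0)[:,2].mean(),"bench L",box(400,440,200,260)[:,2].mean())
b=box(560,650,70,220);b=b[b[:,2]>100]; print("board",b[:,2].mean(),b[:,2].std(),len(b))
for y in range(70,220,30):
    q=b[(b[:,1]>y)&(b[:,1]<y+30)]; print(y,q[:,2].mean())
k=box(430,510,110,200); k=k[k[:,2]>86]; print("knobtop",len(k),k.mean(0), cv2.minAreaRect(k[:,:2].astype(np.float32)))
np.save("zb.npy",T["z_map"])
# edges at sub-pixel: board, mould, cover outline
def outl(mask,z):
    cs=max(cv2.findContours(mask.astype(np.uint8),0,1)[0],key=cv2.contourArea); w=plane(T,cs.reshape(-1,2),z)[:,:2].astype(np.float32)
    return cv2.minAreaRect(w)
img=T["img"].astype(int)
for n,(u0,v0,u1,v1),z in(("mould",(300,200,368,260),24),("cover",(364,208,434,272),6)):
    m=np.zeros((480,640),bool); m[v0:v1,u0:u1]=(img.min(2)>125)[v0:v1,u0:u1]; print(n,outl(m,z),m.sum())
m=masks_of("top","board")[0]["pixels"]; 
for n,m in(("board",m),): print(n,outl(m,113))
w=[plane(T,[[120+u/2.5-.3,150+v/2.5-.3]],113)[0] for u,v in((46,96),(373,118),(363,222),(32,198))]; print(np.array(w),np.mean(w,0))
a=cv2.resize(img[235:285,205:265].astype(np.uint8),(480,400),interpolation=2); s=cv2.resize(F["scene"]["img"][180:255,330:425],(507,400),interpolation=2)
cv2.imwrite("pics/c2.png",np.hstack([a,s])[:,:790,::-1])
E
```

```text
bench near 6.560947266286478 bench R 1.4004563044300673 bench L 9.815081722982182
board 117.65198101377814 32.44658366237071 1492
70 117.87256536348544
100 115.60064454015075
130 117.93339179581056
160 121.62078284434618
190 115.13557479032737
knobtop 88 [474.3 154.  145.5] ((468.7548828125, 159.42576599121094), (90.98289489746094, 68.60064697265625), 82.36135864257812)
mould ((582.4119262695312, -144.4608917236328), (173.08309936523438, 142.68235778808594), 86.0087661743164) 1948
cover ((555.9383544921875, -346.48541259765625), (172.34066772460938, 142.31301879882812), 79.0916748046875) 2254
board ((607.6117553710938, 259.010986328125), (406.1379089355469, 135.41783142089844), 86.78913879394531)
[[680.2 452.1 113. ]
 [660.6  56.  113. ]
 [534.2  62.5 113. ]
 [554.5 457.2 113. ]] [607.4 257.  113. ]
```

View pics/c2.png

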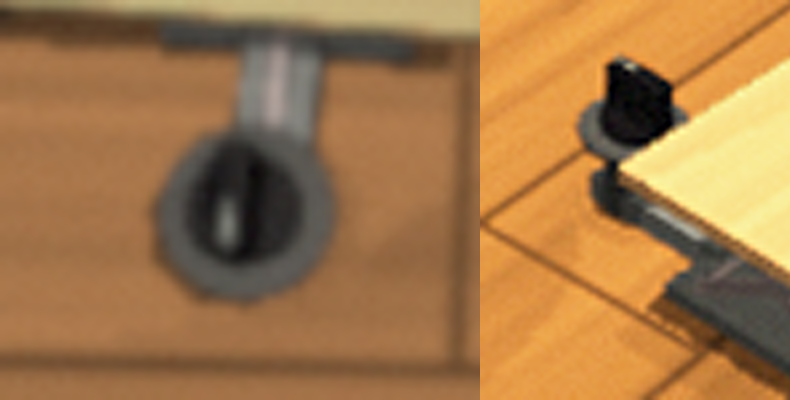

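Call:
{"op": "move_arm", "data": {
  "plan": [
    {"x": 33, "y": -37},
    {"x": 33, "y": -37},
    {"x": 33, "y": -37},
    {"x": 33, "y": -37},
    {"x": 33, "y": -37},
    {"x": 33, "y": -37},
    {"x": 33, "y": -37},
    {"x": 33, "y": -37},
    {"x": 33, "y": -37},
    {"x": 33, "y": -37}
  ]
}}

```text
schema error: expected keys x, y, z, rx, ry, rz
```

Left crop: dish centre at top px (235.8,261.6), grip bar upright in picture; right crop: bar's top edge in scene px from (354.8,190.9) to (365.3,197.3).

```bash
python3 - <<'E'
from h import *
np.set_printoptions(precision=1,suppress=True)
F={c:grab_frame(c) for c in("scene","top")}
print(tri(F["scene"],(360.3,193.7),F["top"],(234.3,260.2)))
e=plane(F["scene"],[(354.75,190.9),(365.25,197.25)],96);print(e)
e=plane(F["top"],[(205+242/8,235+150/8),(205+228/8,235+255/8)],96);print("topbar",e)
print("dish",plane(F["top"],[(235.4,261.2)],60))
zs=[]
for i in range(8): zs.append(grab_frame("top")["z_map"])
zs=np.array(zs); z=np.median(zs,0); T=F["top"];T["z_map"]=z; np.save("z0.npy",z)
C=cloud(T,np.ones((480,640),bool))
def box(x0,x1,y0,y1):
    s=(C[:,0]>x0)&(C[:,0]<x1)&(C[:,1]>y0)&(C[:,1]<y1); return C[s]
for n,b in(("bench",(480,520,20,50)),("bench",(720,760,-60,0)),("bench",(400,440,200,260)),("board",(560,650,70,140)),("board",(560,650,140,210)),("mould",(575,588,-220,-70)),("knob",(440,500,120,190))):
    q=box(*b); print(n,len(q),np.percentile(q[:,2],[10,50,90]))
E
```

```text
(array([473.6, 155.3,  90.7]), np.float64(6.7349655138858))
[[458.3 152.2  96. ]
 [501.8 148.7  96. ]]
topbar [[489.7 150.1  96. ]
 [450.7 153.3  96. ]]
dish [[472.5 154.8  60. ]]
bench 116 [-1.9 -0.1  1.2]
bench 222 [-1.9  0.   1.8]
bench 248 [-1.7  0.   1.7]
board 700 [112.  113.5 115. ]
board 696 [112.  113.5 115.2]
mould 199 [21.8 24.  27.4]
knob 505 [-0.4 58.3 94.6]
```

Call:
{"op": "move_arm", "data": {
  "plan": [
    {"x": 33, "y": -37, "z": 0, "rx": 0, "ry": 0, "rz": 0},
    {"x": 33, "y": -37, "z": 0, "rx": 0, "ry": 0, "rz": 0},
    {"x": 33, "y": -37, "z": 0, "rx": 0, "ry": 0, "rz": 0},
    {"x": 33, "y": -37, "z": 0, "rx": 0, "ry": 0, "rz": 0},
    {"x": 33, "y": -37, "z": 0, "rx": 0, "ry": 0, "rz": 0},
    {"x": 33, "y": -37, "z": 0, "rx": 0, "ry": 0, "rz": 0},
    {"x": 33, "y": -37, "z": 0, "rx": 0, "ry": 0, "rz": 0},
    {"x": 33, "y": -37, "z": 0, "rx": 0, "ry": 0, "rz": 0},
    {"x": 33, "y": -37, "z": 0, "rx": 0, "ry": 0, "rz": 0},
    {"x": 33, "y": -37, "z": 0, "rx": 0, "ry": 0, "rz": 0}
  ]
}}

```text
time_s: 3.55
ee_pos: [379.7, -82.2, 214.4]
ee_rot: [179.9, -0.1, 19.3]
force: [1.1, -1.5, 0.3]
gripper_width: 91.2
gripper_force: 0.0
```

Call:
{"op": "move_arm", "data": {
  "plan": [
    {"x": 27.6, "y": -31.8, "z": 0, "rx": 0, "ry": 0, "rz": 0},
    {"x": 27.6, "y": -31.8, "z": 0, "rx": 0, "ry": 0, "rz": 0},
    {"x": 27.6, "y": -31.8, "z": 0, "rx": 0, "ry": 0, "rz": 0},
    {"x": 27.6, "y": -31.8, "z": 0, "rx": 0, "ry": 0, "rz": 0},
    {"x": 27.6, "y": -31.8, "z": 0, "rx": 0, "ry": 0, "rz": 0},
    {"x": 27.6, "y": -31.8, "z": 0, "rx": 0, "ry": 0, "rz": 0},
    {"x": 0, "y": 0, "z": 0, "rx": 0, "ry": 0, "rz": -0.143},
    {"x": 0, "y": 0, "z": 0, "rx": 0, "ry": 0, "rz": -0.143},
    {"x": 0, "y": 0, "z": 0, "rx": 0, "ry": 0, "rz": -0.143},
    {"x": 0, "y": 0, "z": 0, "rx": 0, "ry": 0, "rz": -0.143}
  ]
}}

```text
time_s: 4.55
ee_pos: [472.3, 151.0, 213.9]
ee_rot: [180.0, 0.0, 52.5]
force: [-0.1, 0.3, -0.5]
gripper_width: 91.2
gripper_force: 0.0
```

Call:
{"op": "move_arm", "data": {
  "plan": [
    {"x": 0, "y": 0, "z": 0, "rx": 0, "ry": 0, "rz": -0.143},
    {"x": 0, "y": 0, "z": 0, "rx": 0, "ry": 0, "rz": -0.143},
    {"x": 0, "y": 0, "z": 0, "rx": 0, "ry": 0, "rz": -0.143},
    {"x": 0, "y": 0, "z": 0, "rx": 0, "ry": 0, "rz": -0.143},
    {"x": 0, "y": 0, "z": 0, "rx": 0, "ry": 0, "rz": -0.143},
    {"x": 0, "y": 0, "z": 0, "rx": 0, "ry": 0, "rz": -0.143},
    {"x": 0, "y": 0, "z": 0, "rx": 0, "ry": 0, "rz": -0.143},
    {"x": 0, "y": 0, "z": 0, "rx": 0, "ry": 0, "rz": -0.143},
    {"x": 0, "y": 0, "z": 0, "rx": 0, "ry": 0, "rz": -0.143},
    {"x": 0, "y": 0, "z": 0, "rx": 0, "ry": 0, "rz": -0.143}
  ]
}}

```text
time_s: 5.55
ee_pos: [472.3, 150.9, 214.0]
ee_rot: [180.0, 0.0, 134.4]
force: [-1.3, 0.0, -0.6]
gripper_width: 91.2
gripper_force: 0.0
```

Call:
{"op": "move_arm", "data": {
  "plan": [
    {"x": 0, "y": 0, "z": 0, "rx": 0, "ry": 0, "rz": -0.143},
    {"x": 0, "y": 0, "z": 0, "rx": 0, "ry": 0, "rz": -0.143},
    {"x": 0, "y": 0, "z": 0, "rx": 0, "ry": 0, "rz": -0.143},
    {"x": 0, "y": 0, "z": 0, "rx": 0, "ry": 0, "rz": -0.143},
    {"x": 0, "y": 0, "z": 0, "rx": 0, "ry": 0, "rz": -0.143},
    {"x": 0, "y": 0, "z": 0, "rx": 0, "ry": 0, "rz": 0},
    {"x": 0, "y": 0, "z": 0, "rx": 0, "ry": 0, "rz": 0}
  ]
}}

```text
time_s: 6.25
ee_pos: [472.3, 150.9, 214.0]
ee_rot: [180.0, 0.0, 174.9]
force: [-0.5, 0.2, 0.3]
gripper_width: 91.2
gripper_force: 0.0
```

Call:
{"op": "move_arm", "data": {
  "plan": [
    {"x": -0.5, "y": 1.6, "z": 30, "rx": 0, "ry": 0, "rz": 0},
    {"x": 0, "y": 0, "z": 30, "rx": 0, "ry": 0, "rz": 0},
    {"x": 0, "y": 0, "z": 30, "rx": 0, "ry": 0, "rz": 0},
    {"x": 0, "y": 0, "z": 30, "rx": 0, "ry": 0, "rz": 0},
    {"x": 0, "y": 0, "z": 15, "rx": 0, "ry": 0, "rz": 0},
    {"x": 0, "y": 0, "z": 9, "rx": 0, "ry": 0, "rz": 0},
    {"x": 0, "y": 0, "z": 0, "rx": 0, "ry": 0, "rz": 0},
    {"x": 0, "y": 0, "z": 0, "rx": 0, "ry": 0, "rz": 0}
  ]
}}

```text
time_s: 7.05
ee_pos: [473.6, 152.6, 70.6]
ee_rot: [180.0, 0.1, 175.0]
force: [0.4, 0.7, -0.3]
gripper_width: 91.3
gripper_force: 0.0
```

Call:
{"op": "move_arm", "data": {
  "plan": [
    {"x": 0, "y": 0, "z": 0, "rx": 0, "ry": 0, "rz": 0},
    {"x": 0, "y": 0, "z": 0, "rx": 0, "ry": 0, "rz": 0},
    {"x": 0, "y": 0, "z": 0, "rx": 0, "ry": 0, "rz": 0},
    {"x": 0, "y": 0, "z": 0, "rx": 0, "ry": 0, "rz": 0},
    {"x": 0, "y": 0, "z": 0, "rx": 0, "ry": 0, "rz": 0},
    {"x": 0, "y": 0, "z": 0, "rx": 0, "ry": 0, "rz": 0},
    {"x": 0, "y": 0, "z": 0, "rx": 0, "ry": 0, "rz": 0},
    {"x": 0, "y": 0, "z": 0, "rx": 0, "ry": 0, "rz": 0}
  ],
  "grip": 0,
  "squeeze": 25
}}

```text
time_s: 7.85
ee_pos: [472.9, 152.4, 69.9]
ee_rot: [-180.0, -0.0, 175.0]
force: [0.2, 0.4, 0.1]
gripper_width: 30.3
gripper_force: 0.0
```

Call:
{"op": "move_arm", "data": {
  "plan": [
    {"x": 0, "y": 0, "z": 0, "rx": 0, "ry": 0, "rz": 0},
    {"x": 0, "y": 0, "z": 0, "rx": 0, "ry": 0, "rz": 0},
    {"x": 0, "y": 0, "z": 0, "rx": 0, "ry": 0, "rz": 0},
    {"x": 0, "y": 0, "z": 0, "rx": 0, "ry": 0, "rz": 0},
    {"x": 0, "y": 0, "z": 0, "rx": 0, "ry": 0, "rz": 0}
  ]
}}

```text
time_s: 8.35
ee_pos: [473.4, 154.9, 69.9]
ee_rot: [179.7, 0.0, 174.9]
force: [-0.1, 8.8, -2.5]
gripper_width: 13.8
gripper_force: 25.0
```

```bash
python3 -c "
from workcell import *
s=state();print({k:s[k] for k in('qpos','force','torque','gripper_width','gripper_force')})"
```

```text
{'qpos': array([ 16.63298653,  19.60281638, 111.32109246,   0.3155952 ,
        48.93835633, -68.48115646]), 'force': array([-0.07811889,  8.83772961, -2.53700056]), 'torque': array([ 1.66421288, -0.08475389, -0.0703961 ]), 'gripper_width': 13.769666923713261, 'gripper_force': 24.99598503112793}
```

Call:
{"op": "move_arm", "data": {
  "plan": [
    {"x": 0, "y": 3.5, "z": 0, "rx": 0, "ry": 0, "rz": 0},
    {"x": 0, "y": 0, "z": 0, "rx": 0, "ry": 0, "rz": 0.1},
    {"x": 0, "y": 0, "z": 0, "rx": 0, "ry": 0, "rz": 0.1},
    {"x": 0, "y": 0, "z": 0, "rx": 0, "ry": 0, "rz": 0.1},
    {"x": 0, "y": 0, "z": 0, "rx": 0, "ry": 0, "rz": 0.1},
    {"x": 0, "y": 0, "z": 0, "rx": 0, "ry": 0, "rz": 0.1},
    {"x": 0, "y": 0, "z": 0, "rx": 0, "ry": 0, "rz": 0}
  ]
}}

```text
time_s: 9.05
ee_pos: [473.8, 156.2, 69.9]
ee_rot: [179.9, 0.0, 146.4]
force: [1.4, 2.0, -2.7]
gripper_width: 14.0
gripper_force: 25.0
```

```bash
python3 -c "
from workcell import *
s=state();print({k:s[k] for k in('qpos','force','torque','gripper_width','gripper_force')})"
```

```text
{'qpos': array([ 1.69193093e+01,  1.96951739e+01,  1.11167792e+02,  1.94935004e-02,
        4.90647706e+01, -3.94572535e+01]), 'force': array([ 1.35555373,  1.96172475, -2.67290896]), 'torque': array([ 0.28100256, -0.40918789, -0.12333827]), 'gripper_width': 13.973105009631885, 'gripper_force': 24.99881476163864}
```

Call:
{"op": "move_arm", "data": {
  "plan": [
    {"x": 0, "y": 0, "z": 0, "rx": 0, "ry": 0, "rz": 0.148},
    {"x": 0, "y": 0, "z": 0, "rx": 0, "ry": 0, "rz": 0.148},
    {"x": 0, "y": 0, "z": 0, "rx": 0, "ry": 0, "rz": 0.148},
    {"x": 0, "y": 0, "z": 0, "rx": 0, "ry": 0, "rz": 0.148},
    {"x": 0, "y": 0, "z": 0, "rx": 0, "ry": 0, "rz": 0.148},
    {"x": 0, "y": 0, "z": 0, "rx": 0, "ry": 0, "rz": 0.148},
    {"x": 0, "y": 0, "z": 0, "rx": 0, "ry": 0, "rz": 0.148},
    {"x": 0, "y": 0, "z": 0, "rx": 0, "ry": 0, "rz": 0.148},
    {"x": 0, "y": 0, "z": 0, "rx": 0, "ry": 0, "rz": 0.148},
    {"x": 0, "y": 0, "z": 0, "rx": 0, "ry": 0, "rz": 0.148}
  ]
}}

```text
time_s: 10.05
ee_pos: [477.2, 157.1, 70.0]
ee_rot: [179.6, -0.3, 61.4]
force: [9.5, 3.3, -9.2]
gripper_width: 13.9
gripper_force: 25.0
```

Call:
{"op": "move_arm", "data": {
  "plan": [
    {"x": 0, "y": 0, "z": 0, "rx": 0, "ry": 0, "rz": 0.148},
    {"x": 0, "y": 0, "z": 0, "rx": 0, "ry": 0, "rz": 0.148},
    {"x": 0, "y": 0, "z": 0, "rx": 0, "ry": 0, "rz": 0.148},
    {"x": 0, "y": 0, "z": 0, "rx": 0, "ry": 0, "rz": 0.148},
    {"x": 0, "y": 0, "z": 0, "rx": 0, "ry": 0, "rz": 0.148},
    {"x": 0, "y": 0, "z": 0, "rx": 0, "ry": 0, "rz": 0.148},
    {"x": 0, "y": 0, "z": 0, "rx": 0, "ry": 0, "rz": 0.148},
    {"x": 0, "y": 0, "z": 0, "rx": 0, "ry": 0, "rz": 0.148},
    {"x": 0, "y": 0, "z": 0, "rx": 0, "ry": 0, "rz": 0.148},
    {"x": 0, "y": 0, "z": 0, "rx": 0, "ry": 0, "rz": 0.1}
  ]
}}

```text
time_s: 11.05
ee_pos: [477.5, 154.3, 70.0]
ee_rot: [-180.0, -0.5, -20.5]
force: [2.3, -2.0, -0.1]
gripper_width: 14.5
gripper_force: 2.5
```

```bash
python3 -c "
from workcell import *
s=state();print({k:s[k] for k in('qpos','force','torque','gripper_width','gripper_force','ee_rot')})"
```

```text
{'qpos': array([ 16.78753535,  19.76861173, 111.02939799,  -0.38402216,
        48.7979993 , 127.50667204]), 'force': array([ 2.26719843, -1.95092016, -0.08632097]), 'torque': array([-0.33000904, -0.51799994,  0.11568992]), 'gripper_width': 14.539236623190563, 'gripper_force': 2.494623474776745, 'ee_rot': array([-179.98503543,   -0.49697298,  -20.46725825])}
```

Call:
{"op": "move_arm", "data": {
  "plan": [
    {"x": 0, "y": 0, "z": 0, "rx": 0, "ry": 0, "rz": 0},
    {"x": 0, "y": 0, "z": 0, "rx": 0, "ry": 0, "rz": 0},
    {"x": 0, "y": 0, "z": 0, "rx": 0, "ry": 0, "rz": 0},
    {"x": 0, "y": 0, "z": 0, "rx": 0, "ry": 0, "rz": 0},
    {"x": 0, "y": 0, "z": 0, "rx": 0, "ry": 0, "rz": 0},
    {"x": 0, "y": 0, "z": 0, "rx": 0, "ry": 0, "rz": 0}
  ]
}}

```text
time_s: 11.65
ee_pos: [474.4, 155.4, 70.2]
ee_rot: [-180.0, -0.2, -20.3]
force: [4.4, -3.6, -1.3]
gripper_width: 14.2
gripper_force: 25.0
```

```bash
python3 -c "
from workcell import *
s=state();print({k:s[k] for k in('qpos','force','torque','gripper_width','gripper_force','ee_rot')})"
```

```text
{'qpos': array([ 16.88424035,  19.67159366, 111.15378535,  -0.1290156 ,
        49.03816379, 127.29464706]), 'force': array([ 4.43181931, -3.58207795, -1.27294317]), 'torque': array([-0.65477414, -0.84841517, -0.05397943]), 'gripper_width': 14.201878340577807, 'gripper_force': 24.987122118473053, 'ee_rot': array([-1.79995027e+02, -1.67652037e-01, -2.03259530e+01])}
```

Call:
{"op": "move_arm", "data": {
  "plan": [
    {"x": 0, "y": 0, "z": 0, "rx": 0, "ry": 0, "rz": 0},
    {"x": 0, "y": 0, "z": 0, "rx": 0, "ry": 0, "rz": 0},
    {"x": 0, "y": 0, "z": 0, "rx": 0, "ry": 0, "rz": 0},
    {"x": 0, "y": 0, "z": 0, "rx": 0, "ry": 0, "rz": 0},
    {"x": 0, "y": 0, "z": 0, "rx": 0, "ry": 0, "rz": 0},
    {"x": 0, "y": 0, "z": 0, "rx": 0, "ry": 0, "rz": 0},
    {"x": 0, "y": 0, "z": 0, "rx": 0, "ry": 0, "rz": 0},
    {"x": 0, "y": 0, "z": 0, "rx": 0, "ry": 0, "rz": 0},
    {"x": 0, "y": 0, "z": 0, "rx": 0, "ry": 0, "rz": 0}
  ],
  "grip": 0.85
}}

```text
time_s: 12.55
ee_pos: [473.2, 155.9, 69.9]
ee_rot: [180.0, 0.0, -20.5]
force: [-0.2, -0.2, -0.2]
gripper_width: 77.5
gripper_force: 0.0
```

Call:
{"op": "move_arm", "data": {
  "plan": [
    {"x": 0, "y": 0, "z": 0, "rx": 0, "ry": 0, "rz": -0.149},
    {"x": 0, "y": 0, "z": 0, "rx": 0, "ry": 0, "rz": -0.149},
    {"x": 0, "y": 0, "z": 0, "rx": 0, "ry": 0, "rz": -0.149},
    {"x": 0, "y": 0, "z": 0, "rx": 0, "ry": 0, "rz": -0.149},
    {"x": 0, "y": 0, "z": 0, "rx": 0, "ry": 0, "rz": -0.149},
    {"x": 0, "y": 0, "z": 0, "rx": 0, "ry": 0, "rz": -0.149},
    {"x": 0, "y": 0, "z": 0, "rx": 0, "ry": 0, "rz": -0.149},
    {"x": 0, "y": 0, "z": 0, "rx": 0, "ry": 0, "rz": -0.149},
    {"x": 0, "y": 0, "z": 0, "rx": 0, "ry": 0, "rz": -0.149},
    {"x": 0, "y": 0, "z": 0, "rx": 0, "ry": 0, "rz": -0.149}
  ]
}}

```text
time_s: 13.55
ee_pos: [473.3, 155.9, 69.9]
ee_rot: [180.0, 0.0, 65.3]
force: [0.2, 0.1, 0.5]
gripper_width: 77.6
gripper_force: 0.0
```

Call:
{"op": "move_arm", "data": {
  "plan": [
    {"x": 0, "y": 0, "z": 0, "rx": 0, "ry": 0, "rz": -0.149},
    {"x": 0, "y": 0, "z": 0, "rx": 0, "ry": 0, "rz": -0.149},
    {"x": 0, "y": 0, "z": 0, "rx": 0, "ry": 0, "rz": -0.149},
    {"x": 0, "y": 0, "z": 0, "rx": 0, "ry": 0, "rz": -0.149},
    {"x": 0, "y": 0, "z": 0, "rx": 0, "ry": 0, "rz": -0.149},
    {"x": 0, "y": 0, "z": 0, "rx": 0, "ry": 0, "rz": -0.149},
    {"x": 0, "y": 0, "z": 0, "rx": 0, "ry": 0, "rz": -0.149},
    {"x": 0, "y": 0, "z": 0, "rx": 0, "ry": 0, "rz": -0.149},
    {"x": 0, "y": 0, "z": 0, "rx": 0, "ry": 0, "rz": -0.149},
    {"x": 0, "y": 0, "z": 0, "rx": 0, "ry": 0, "rz": -0.149}
  ]
}}

```text
time_s: 14.55
ee_pos: [473.2, 155.8, 69.9]
ee_rot: [-180.0, 0.0, 150.6]
force: [-1.2, 0.9, 1.0]
gripper_width: 77.7
gripper_force: 0.0
```

Call:
{"op": "move_arm", "data": {
  "plan": [
    {"x": 0, "y": 0, "z": 0, "rx": 0, "ry": 0, "rz": -0.149},
    {"x": 0, "y": 0, "z": 0, "rx": 0, "ry": 0, "rz": 0},
    {"x": 0, "y": 0, "z": 0, "rx": 0, "ry": 0, "rz": 0}
  ]
}}

```text
time_s: 14.85
ee_pos: [473.3, 155.9, 69.9]
ee_rot: [-180.0, 0.0, 158.6]
force: [-0.2, 0.4, 0.1]
gripper_width: 77.5
gripper_force: 0.0
```

Call:
{"op": "move_arm", "data": {
  "plan": [
    {"x": -3.1, "y": 0.3, "z": 0, "rx": 0, "ry": 0, "rz": -0.02},
    {"x": 0, "y": 0, "z": 0, "rx": 0, "ry": 0, "rz": 0},
    {"x": 0, "y": 0, "z": 0, "rx": 0, "ry": 0, "rz": 0},
    {"x": 0, "y": 0, "z": 0, "rx": 0, "ry": 0, "rz": 0},
    {"x": 0, "y": 0, "z": 0, "rx": 0, "ry": 0, "rz": 0},
    {"x": 0, "y": 0, "z": 0, "rx": 0, "ry": 0, "rz": 0},
    {"x": 0, "y": 0, "z": 0, "rx": 0, "ry": 0, "rz": 0},
    {"x": 0, "y": 0, "z": 0, "rx": 0, "ry": 0, "rz": 0},
    {"x": 0, "y": 0, "z": 0, "rx": 0, "ry": 0, "rz": 0},
    {"x": 0, "y": 0, "z": 0, "rx": 0, "ry": 0, "rz": 0}
  ],
  "grip": 0,
  "squeeze": 25
}}

```text
time_s: 15.85
ee_pos: [476.2, 154.8, 69.9]
ee_rot: [-180.0, 0.0, 160.0]
force: [-0.0, -1.8, 0.5]
gripper_width: 14.1
gripper_force: 25.0
```

Call:
{"op": "move_arm", "data": {
  "plan": [
    {"x": 0, "y": 0, "z": 0, "rx": 0, "ry": 0, "rz": 0},
    {"x": 0, "y": 0, "z": 0, "rx": 0, "ry": 0, "rz": 0},
    {"x": 0, "y": 0, "z": 0, "rx": 0, "ry": 0, "rz": 0}
  ]
}}

```text
time_s: 16.15
ee_pos: [476.2, 154.8, 70.0]
ee_rot: [-180.0, 0.0, 160.0]
force: [-0.5, -1.7, 1.1]
gripper_width: 13.9
gripper_force: 25.0
```

Call:
{"op": "move_arm", "data": {
  "plan": [
    {"x": 0, "y": 0, "z": 0, "rx": 0, "ry": 0, "rz": 0.14},
    {"x": 0, "y": 0, "z": 0, "rx": 0, "ry": 0, "rz": 0.14},
    {"x": 0, "y": 0, "z": 0, "rx": 0, "ry": 0, "rz": 0.14},
    {"x": 0, "y": 0, "z": 0, "rx": 0, "ry": 0, "rz": 0.14},
    {"x": 0, "y": 0, "z": 0, "rx": 0, "ry": 0, "rz": 0.14},
    {"x": 0, "y": 0, "z": 0, "rx": 0, "ry": 0, "rz": 0.14},
    {"x": 0, "y": 0, "z": 0, "rx": 0, "ry": 0, "rz": 0.14},
    {"x": 0, "y": 0, "z": 0, "rx": 0, "ry": 0, "rz": 0.14},
    {"x": 0, "y": 0, "z": 0, "rx": 0, "ry": 0, "rz": 0.14},
    {"x": 0, "y": 0, "z": 0, "rx": 0, "ry": 0, "rz": 0}
  ]
}}

```text
time_s: 17.15
ee_pos: [476.1, 154.7, 69.9]
ee_rot: [-180.0, 0.0, 87.8]
force: [-0.8, -2.9, 1.5]
gripper_width: 14.1
gripper_force: 25.0
```

Call:
{"op": "move_arm", "data": {
  "plan": [
    {"x": 0, "y": 0, "z": 0, "rx": 0, "ry": 0, "rz": 0.14},
    {"x": 0, "y": 0, "z": 0, "rx": 0, "ry": 0, "rz": 0.14},
    {"x": 0, "y": 0, "z": 0, "rx": 0, "ry": 0, "rz": 0.14},
    {"x": 0, "y": 0, "z": 0, "rx": 0, "ry": 0, "rz": 0.14},
    {"x": 0, "y": 0, "z": 0, "rx": 0, "ry": 0, "rz": 0.14},
    {"x": 0, "y": 0, "z": 0, "rx": 0, "ry": 0, "rz": 0.14},
    {"x": 0, "y": 0, "z": 0, "rx": 0, "ry": 0, "rz": 0},
    {"x": 0, "y": 0, "z": 0, "rx": 0, "ry": 0, "rz": 0}
  ]
}}

```text
time_s: 17.95
ee_pos: [476.0, 154.8, 69.9]
ee_rot: [180.0, 0.0, 39.9]
force: [-1.3, -2.9, 2.6]
gripper_width: 13.5
gripper_force: 25.0
```

```bash
cat > lift.py <<'E'
from h import *
np.set_printoptions(precision=2,suppress=True)
s=state();print({k:s[k] for k in('qpos','force','torque','gripper_width','ee_rot')})
T=grab_frame("top"); zs=np.array([T["z_map"]]+[grab_frame("top")["z_map"] for _ in range(5)])
z0=np.load("z0.npy"); z=np.median(zs,0); f=dict(T); f["z_map"]=z0; C=cloud(f,z0>0)
d=(z0-z)[z0>0]
# board frame coords
a=np.radians(-3); dx=C[:,:2]-[607.5,257.5]; bx=dx@[np.cos(a),np.sin(a)]; by=dx@[-np.sin(a),np.cos(a)]
for y0 in range(-190,-20,34):
    m=(abs(bx)<50)&(by>y0)&(by<y0+34)&(abs(d)<12)&(C[:,2]>105); print(y0+17,m.sum(),d[m].mean(),d[m].std()/m.sum()**.5)
m=(C[:,0]>660)&(C[:,0]<760)&(C[:,1]<50)&(C[:,1]>-50)&(abs(d)<12); print("bench",d[m].mean())
E
python3 lift.py
```

```text
{'qpos': array([ 16.71,  19.87, 110.88,  -0.02,  49.29,  66.84]), 'force': array([-1.28, -2.87,  2.58]), 'torque': array([-0.64,  0.16, -0.03]), 'gripper_width': 13.530046734460557, 'ee_rot': array([180.  ,   0.04,  39.88])}
-173 380 0.0472955 0.08570686049193721
-139 307 0.13183992 0.10767424281443516
-105 303 0.12469019 0.10561488228760053
-71 215 -0.040392783 0.13257628538075153
-37 271 -0.16386926 0.1102525833625878
bench 0.15140642
```

Call:
{"op": "move_arm", "data": {
  "plan": [
    {"x": 0, "y": 0, "z": 0, "rx": 0, "ry": 0, "rz": 0.14},
    {"x": 0, "y": 0, "z": 0, "rx": 0, "ry": 0, "rz": 0.14},
    {"x": 0, "y": 0, "z": 0, "rx": 0, "ry": 0, "rz": 0.14},
    {"x": 0, "y": 0, "z": 0, "rx": 0, "ry": 0, "rz": 0.14},
    {"x": 0, "y": 0, "z": 0, "rx": 0, "ry": 0, "rz": 0.14},
    {"x": 0, "y": 0, "z": 0, "rx": 0, "ry": 0, "rz": 0.14},
    {"x": 0, "y": 0, "z": 0, "rx": 0, "ry": 0, "rz": 0},
    {"x": 0, "y": 0, "z": 0, "rx": 0, "ry": 0, "rz": 0}
  ]
}}

```text
time_s: 19.05
ee_pos: [476.0, 154.8, 69.9]
ee_rot: [180.0, 0.0, -8.3]
force: [-1.3, -4.3, 3.5]
gripper_width: 13.6
gripper_force: 25.0
```

```bash
python3 lift.py
```

```text
{'qpos': array([ 16.71,  19.87, 110.88,  -0.01,  49.29, 115.04]), 'force': array([-1.28, -4.32,  3.55]), 'torque': array([-0.77,  0.42, -0.14]), 'gripper_width': 13.60671023391294, 'ee_rot': array([179.97,   0.03,  -8.33])}
-173 382 0.025726479 0.09612934593699625
-139 377 0.19075932 0.09451729926046923
-105 308 0.07304323 0.10908367406512812
-71 215 -0.0028059138 0.13747240267542812
-37 271 0.092313536 0.12925940910520214
bench 0.010698345
```

Call:
{"op": "move_arm", "data": {
  "plan": [
    {"x": 0, "y": 0, "z": 0, "rx": 0, "ry": 0, "rz": 0.14},
    {"x": 0, "y": 0, "z": 0, "rx": 0, "ry": 0, "rz": 0.14},
    {"x": 0, "y": 0, "z": 0, "rx": 0, "ry": 0, "rz": 0.14},
    {"x": 0, "y": 0, "z": 0, "rx": 0, "ry": 0, "rz": 0},
    {"x": 0, "y": 0, "z": 0, "rx": 0, "ry": 0, "rz": 0}
  ]
}}

```text
time_s: 19.85
ee_pos: [476.0, 154.9, 69.9]
ee_rot: [180.0, 0.0, -32.5]
force: [-2.6, -3.4, 3.9]
gripper_width: 13.9
gripper_force: 25.0
```

```bash
python3 lift.py
```

```text
{'qpos': array([ 16.71,  19.87, 110.88,  -0.01,  49.29, 139.23]), 'force': array([-2.61, -3.36,  3.93]), 'torque': array([-0.82,  0.47, -0.09]), 'gripper_width': 13.90904252187354, 'ee_rot': array([179.97,   0.02, -32.51])}
-173 382 0.58107996 0.09567819455260888
-139 377 0.65242535 0.09326504376835272
-105 308 0.69369984 0.09962429364226331
-71 215 0.26488462 0.12727644824472076
-37 271 0.30787888 0.11194393955368862
bench -0.0030830742
```

Call:
{"op": "move_arm", "data": {
  "plan": [
    {"x": 0, "y": 0, "z": 0, "rx": 0, "ry": 0, "rz": 0},
    {"x": 0, "y": 0, "z": 0, "rx": 0, "ry": 0, "rz": 0},
    {"x": 0, "y": 0, "z": 0, "rx": 0, "ry": 0, "rz": 0},
    {"x": 0, "y": 0, "z": 0, "rx": 0, "ry": 0, "rz": 0},
    {"x": 0, "y": 0, "z": 0, "rx": 0, "ry": 0, "rz": 0},
    {"x": 0, "y": 0, "z": 0, "rx": 0, "ry": 0, "rz": 0},
    {"x": 0, "y": 0, "z": -25, "rx": 0, "ry": 0, "rz": 0},
    {"x": 0, "y": 0, "z": -25, "rx": 0, "ry": 0, "rz": 0},
    {"x": 0, "y": 0, "z": -50, "rx": 0, "ry": 0, "rz": 0},
    {"x": 0, "y": 0, "z": -40, "rx": 0, "ry": 0, "rz": -0.12}
  ],
  "grip": 0.6
}}

```text
time_s: 21.15
ee_pos: [476.4, 155.1, 212.0]
ee_rot: [-180.0, -0.0, -25.5]
force: [0.7, 0.2, 0.9]
gripper_width: 55.1
gripper_force: 0.0
```

Call:
{"op": "move_arm", "data": {
  "plan": [
    {"x": 0, "y": 0, "z": 0, "rx": 0, "ry": 0, "rz": -0.12},
    {"x": 0, "y": 0, "z": 0, "rx": 0, "ry": 0, "rz": -0.125},
    {"x": 0, "y": 0, "z": 0, "rx": 0, "ry": 0, "rz": -0.125},
    {"x": 0, "y": 0, "z": 0, "rx": 0, "ry": 0, "rz": 0},
    {"x": 0, "y": 0, "z": 0, "rx": 0, "ry": 0, "rz": 0}
  ],
  "grip": 1
}}

```text
time_s: 21.65
ee_pos: [476.2, 155.0, 209.9]
ee_rot: [180.0, 0.0, -4.6]
force: [0.6, -1.1, 0.2]
gripper_width: 90.5
gripper_force: 0.0
```

```bash
python3 lift.py
```

```text
{'qpos': array([ 16.72,  11.79,  99.38,  -0.  ,  68.84, 111.35]), 'force': array([ 0.63, -1.09,  0.2 ]), 'torque': array([-0.01, -0.02, -0.02]), 'gripper_width': 90.46129218962977, 'ee_rot': array([180.  ,   0.01,  -4.63])}
-173 382 0.48031184 0.09371578849839182
-139 376 0.6985451 0.0962914781120087
-105 378 0.78289473 0.09867987134205526
-71 201 0.28911838 0.13354556149495758
-37 32 0.25029373 0.33414358674224875
bench 0.044937853
```

Call:
{"op": "move_arm", "data": {
  "plan": [
    {"x": 19.4, "y": 41.1, "z": 0, "rx": 0, "ry": 0, "rz": 0},
    {"x": 19.4, "y": 41.1, "z": 0, "rx": 0, "ry": 0, "rz": 0},
    {"x": 19.4, "y": 41.1, "z": 0, "rx": 0, "ry": 0, "rz": 0},
    {"x": 19.4, "y": 41.1, "z": 0, "rx": 0, "ry": 0, "rz": 0},
    {"x": 19.4, "y": 41.1, "z": 0, "rx": 0, "ry": 0, "rz": 0},
    {"x": 19.4, "y": 41.1, "z": 0, "rx": 0, "ry": 0, "rz": 0},
    {"x": 19.4, "y": 41.1, "z": 0, "rx": 0, "ry": 0, "rz": 0},
    {"x": 19.4, "y": 41.1, "z": 0, "rx": 0, "ry": 0, "rz": 0},
    {"x": 0, "y": 0, "z": 40, "rx": 0, "ry": 0, "rz": 0},
    {"x": 0, "y": 0, "z": 40, "rx": 0, "ry": 0, "rz": 0}
  ]
}}

```text
time_s: 22.95
ee_pos: [606.5, -186.9, 129.7]
ee_rot: [180.0, -0.2, -4.7]
force: [0.3, 0.8, -1.2]
gripper_width: 91.4
gripper_force: 0.0
```

Call:
{"op": "move_arm", "data": {
  "plan": [
    {"x": 0, "y": 0, "z": 30, "rx": 0, "ry": 0, "rz": 0},
    {"x": 0, "y": 0, "z": 20, "rx": 0, "ry": 0, "rz": 0},
    {"x": 0, "y": 0, "z": 15, "rx": 0, "ry": 0, "rz": 0},
    {"x": 0, "y": 0, "z": 0, "rx": 0, "ry": 0, "rz": 0},
    {"x": 0, "y": 0, "z": 0, "rx": 0, "ry": 0, "rz": 0}
  ]
}}

```text
time_s: 23.45
ee_pos: [605.5, -185.0, 65.1]
ee_rot: [180.0, -0.0, -4.5]
force: [0.4, -0.7, 1.5]
gripper_width: 91.2
gripper_force: 0.0
```

Check alignment from the scene camera before the last 38 mm.

```bash
python3 - <<'E'
from h import *
a=grab_frame("scene")["img"][215:315,255:380]; b=grab_frame("top")["img"][190:270,290:440]
cv2.imwrite("pics/c3.png",np.vstack([cv2.resize(a,(375,300),interpolation=2),cv2.resize(b,(375,200),interpolation=2)])[:,:,::-1])
E
```

```text
(no output)
```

View pics/c3.png

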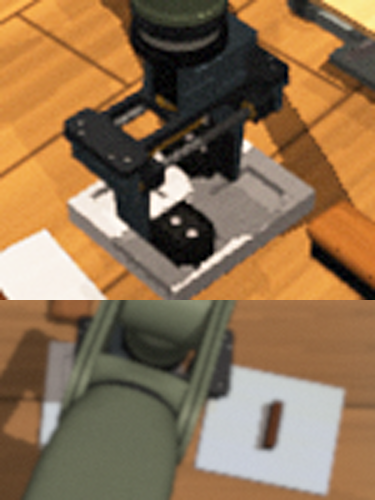

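The fingers straddle the heel (scene ≈ px 315,292), and the cover is still at its place. Descending.

Call:
{"op": "move_arm", "data": {
  "plan": [
    {"x": 0, "y": 0, "z": 15, "rx": 0, "ry": 0, "rz": 0},
    {"x": 0, "y": 0, "z": 15, "rx": 0, "ry": 0, "rz": 0},
    {"x": 0, "y": 0, "z": 7.5, "rx": 0, "ry": 0, "rz": 0},
    {"x": 0, "y": 0, "z": 0, "rx": 0, "ry": 0, "rz": 0},
    {"x": 0, "y": 0, "z": 0, "rx": 0, "ry": 0, "rz": 0}
  ]
}}

```text
time_s: 24.05
ee_pos: [605.9, -185.1, 28.3]
ee_rot: [180.0, -0.1, -4.5]
force: [0.1, -0.1, -0.6]
gripper_width: 90.9
gripper_force: 0.0
```

Call:
{"op": "move_arm", "data": {
  "plan": [
    {"x": 0, "y": 0, "z": 0, "rx": 0, "ry": 0, "rz": 0},
    {"x": 0, "y": 0, "z": 0, "rx": 0, "ry": 0, "rz": 0},
    {"x": 0, "y": 0, "z": 0, "rx": 0, "ry": 0, "rz": 0},
    {"x": 0, "y": 0, "z": 0, "rx": 0, "ry": 0, "rz": 0},
    {"x": 0, "y": 0, "z": 0, "rx": 0, "ry": 0, "rz": 0},
    {"x": 0, "y": 0, "z": 0, "rx": 0, "ry": 0, "rz": 0},
    {"x": 0, "y": 0, "z": 0, "rx": 0, "ry": 0, "rz": 0},
    {"x": 0, "y": 0, "z": 0, "rx": 0, "ry": 0, "rz": 0},
    {"x": 0, "y": 0, "z": 0, "rx": 0, "ry": 0, "rz": 0},
    {"x": 0, "y": 0, "z": 0, "rx": 0, "ry": 0, "rz": 0}
  ],
  "grip": 0,
  "squeeze": 25
}}

```text
time_s: 25.05
ee_pos: [605.3, -185.0, 27.5]
ee_rot: [180.0, -0.0, -4.5]
force: [-0.8, -0.6, 0.1]
gripper_width: 45.5
gripper_force: 25.0
```

Call:
{"op": "move_arm", "data": {
  "plan": [
    {"x": 0, "y": 0, "z": -10, "rx": 0, "ry": 0, "rz": 0},
    {"x": 0, "y": 0, "z": -20, "rx": 0, "ry": 0, "rz": 0},
    {"x": 0, "y": 0, "z": -40, "rx": 0, "ry": 0, "rz": 0},
    {"x": 0, "y": 0, "z": -40, "rx": 0, "ry": 0, "rz": 0},
    {"x": 0, "y": 0, "z": -40, "rx": 0, "ry": 0, "rz": 0},
    {"x": 0, "y": 0, "z": -32, "rx": 0, "ry": 0, "rz": 0},
    {"x": 0, "y": 0, "z": 0, "rx": 0, "ry": 0, "rz": 0}
  ]
}}

```text
time_s: 25.75
ee_pos: [607.9, -185.5, 215.9]
ee_rot: [179.9, -0.7, -4.5]
force: [-0.4, -0.4, -0.8]
gripper_width: 46.2
gripper_force: 25.0
```

Call:
{"op": "move_arm", "data": {
  "plan": [
    {"x": -3.5, "y": -34.9, "z": 0, "rx": 0, "ry": 0, "rz": 0},
    {"x": -3.5, "y": -34.9, "z": 0, "rx": 0, "ry": 0, "rz": 0},
    {"x": -3.5, "y": -34.9, "z": 0, "rx": 0, "ry": 0, "rz": 0},
    {"x": -3.5, "y": -34.9, "z": 0, "rx": 0, "ry": 0, "rz": 0},
    {"x": -3.5, "y": -34.9, "z": 0, "rx": 0, "ry": 0, "rz": 0},
    {"x": -3.5, "y": -34.9, "z": 0, "rx": 0, "ry": 0, "rz": 0},
    {"x": -3.5, "y": -34.9, "z": 0, "rx": 0, "ry": 0, "rz": 0},
    {"x": -3.5, "y": -34.9, "z": 0, "rx": 0, "ry": 0, "rz": 0},
    {"x": 0, "y": 0, "z": 0, "rx": 0, "ry": 0, "rz": 0}
  ]
}}

```text
time_s: 26.65
ee_pos: [598.1, 99.7, 208.5]
ee_rot: [-179.9, 0.1, -4.2]
force: [0.1, 1.3, -0.6]
gripper_width: 45.5
gripper_force: 25.0
```

Call:
{"op": "move_arm", "data": {
  "plan": [
    {"x": 0, "y": 0, "z": 0, "rx": 0, "ry": 0, "rz": -0.145},
    {"x": 0, "y": 0, "z": 0, "rx": 0, "ry": 0, "rz": -0.145},
    {"x": 0, "y": 0, "z": 0, "rx": 0, "ry": 0, "rz": -0.145},
    {"x": 0, "y": 0, "z": 0, "rx": 0, "ry": 0, "rz": -0.145},
    {"x": 0, "y": 0, "z": 0, "rx": 0, "ry": 0, "rz": -0.145},
    {"x": 0, "y": 0, "z": 0, "rx": 0, "ry": 0, "rz": -0.145},
    {"x": 0, "y": 0, "z": 0, "rx": 0, "ry": 0, "rz": -0.145},
    {"x": 0, "y": 0, "z": 0, "rx": 0, "ry": 0, "rz": -0.145},
    {"x": 0, "y": 0, "z": 0, "rx": 0, "ry": 0, "rz": -0.145},
    {"x": 0, "y": 0, "z": 0, "rx": 0, "ry": 0, "rz": -0.145}
  ]
}}

```text
time_s: 27.65
ee_pos: [598.6, 94.8, 208.6]
ee_rot: [-179.9, 0.1, 78.9]
force: [-0.4, -0.1, -0.5]
gripper_width: 46.0
gripper_force: 25.0
```

Call:
{"op": "move_arm", "data": {
  "plan": [
    {"x": 0, "y": 0, "z": 0, "rx": 0, "ry": 0, "rz": -0.145},
    {"x": 0, "y": 0, "z": 20, "rx": 0, "ry": 0, "rz": 0},
    {"x": 0, "y": 0, "z": 20, "rx": 0, "ry": 0, "rz": 0},
    {"x": 0, "y": 0, "z": 20, "rx": 0, "ry": 0, "rz": 0},
    {"x": 0, "y": 0, "z": 0, "rx": 0, "ry": 0, "rz": 0},
    {"x": 0, "y": 0, "z": 0, "rx": 0, "ry": 0, "rz": 0}
  ]
}}

```text
time_s: 28.25
ee_pos: [599.0, 95.2, 149.2]
ee_rot: [-179.9, 0.0, 86.9]
force: [-0.2, 0.6, -0.4]
gripper_width: 45.6
gripper_force: 25.0
```

```bash
python3 - <<'E'
from h import *
a=grab_frame("scene")["img"][140:290,300:480]; b=grab_frame("top")["img"][170:290,200:380]
cv2.imwrite("pics/c4.png",np.vstack([cv2.resize(a,(360,300),interpolation=2),cv2.resize(b,(360,240),interpolation=2)])[:,:,::-1])
E
```

```text
(no output)
```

View pics/c4.png

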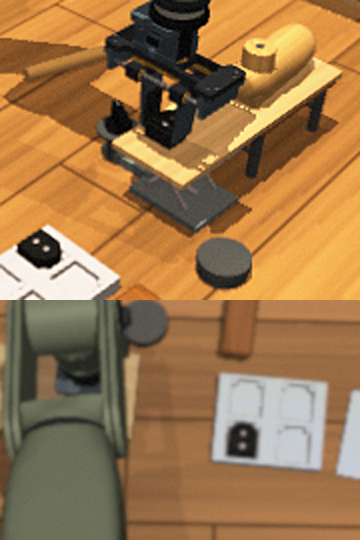

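Heel is held over the board's free end (scene ≈ px 383,205); one heel left in the mould at top (320,390/…lower left cavity). Lowering.

Call:
{"op": "move_arm", "data": {
  "plan": [
    {"x": 0, "y": 0, "z": 10, "rx": 0, "ry": 0, "rz": 0},
    {"x": 0, "y": 0, "z": 6, "rx": 0, "ry": 0, "rz": 0},
    {"x": 0, "y": 0, "z": 2, "rx": 0, "ry": 0, "rz": 0},
    {"x": 0, "y": 0, "z": 1, "rx": 0, "ry": 0, "rz": 0},
    {"x": 0, "y": 0, "z": 0, "rx": 0, "ry": 0, "rz": 0},
    {"x": 0, "y": 0, "z": 0, "rx": 0, "ry": 0, "rz": 0}
  ]
}}

```text
time_s: 28.95
ee_pos: [599.4, 95.7, 130.6]
ee_rot: [180.0, -0.0, 86.9]
force: [0.4, -0.5, -0.1]
gripper_width: 45.8
gripper_force: 25.0
```

Call:
{"op": "move_arm", "data": {
  "plan": [
    {"x": 0, "y": 0, "z": 1, "rx": 0, "ry": 0, "rz": 0},
    {"x": 0, "y": 0, "z": 0.7, "rx": 0, "ry": 0, "rz": 0},
    {"x": 0, "y": 0, "z": 0, "rx": 0, "ry": 0, "rz": 0},
    {"x": 0, "y": 0, "z": 0, "rx": 0, "ry": 0, "rz": 0}
  ]
}}

```text
time_s: 29.35
ee_pos: [599.2, 95.6, 128.7]
ee_rot: [180.0, 0.0, 86.9]
force: [0.1, -0.2, -1.6]
gripper_width: 45.9
gripper_force: 25.0
```

Call:
{"op": "move_arm", "data": {
  "plan": [
    {"x": 0, "y": 0, "z": 1, "rx": 0, "ry": 0, "rz": 0},
    {"x": 0, "y": 0, "z": 0, "rx": 0, "ry": 0, "rz": 0},
    {"x": 0, "y": 0, "z": 0, "rx": 0, "ry": 0, "rz": 0}
  ]
}}

```text
time_s: 29.65
ee_pos: [599.2, 95.6, 127.7]
ee_rot: [-180.0, 0.0, 86.9]
force: [0.2, -0.9, -0.7]
gripper_width: 45.3
gripper_force: 25.0
```

Call:
{"op": "move_arm", "data": {
  "plan": [
    {"x": 0, "y": 0, "z": 0.5, "rx": 0, "ry": 0, "rz": 0},
    {"x": 0, "y": 0, "z": 0, "rx": 0, "ry": 0, "rz": 0},
    {"x": 0, "y": 0, "z": 0, "rx": 0, "ry": 0, "rz": 0}
  ]
}}

```text
time_s: 29.95
ee_pos: [599.2, 95.7, 127.5]
ee_rot: [180.0, -0.0, 86.9]
force: [-2.3, 0.6, 2.2]
gripper_width: 46.0
gripper_force: 25.0
```

Call:
{"op": "move_arm", "data": {
  "plan": [
    {"x": 0, "y": 0, "z": 0, "rx": 0, "ry": 0, "rz": 0},
    {"x": 0, "y": 0, "z": 0, "rx": 0, "ry": 0, "rz": 0},
    {"x": 0, "y": 0, "z": 0, "rx": 0, "ry": 0, "rz": 0},
    {"x": 0, "y": 0, "z": 0, "rx": 0, "ry": 0, "rz": 0},
    {"x": 0, "y": 0, "z": -30, "rx": 0, "ry": 0, "rz": 0},
    {"x": 0, "y": 0, "z": -40, "rx": 0, "ry": 0, "rz": 0},
    {"x": 0, "y": 0, "z": -12, "rx": 0, "ry": 0, "rz": 0},
    {"x": 0, "y": 0, "z": 0, "rx": 0, "ry": 0, "rz": 0}
  ],
  "grip": 0.75
}}

```text
time_s: 30.75
ee_pos: [600.4, 95.8, 211.4]
ee_rot: [179.7, -0.1, 86.9]
force: [0.7, -0.8, -1.1]
gripper_width: 68.5
gripper_force: 0.0
```

Call:
{"op": "move_arm", "data": {
  "plan": [
    {"x": 0, "y": 0, "z": 0, "rx": 0, "ry": 0, "rz": 0.145},
    {"x": 0, "y": 0, "z": 0, "rx": 0, "ry": 0, "rz": 0.145},
    {"x": 0, "y": 0, "z": 0, "rx": 0, "ry": 0, "rz": 0.145},
    {"x": 0, "y": 0, "z": 0, "rx": 0, "ry": 0, "rz": 0.145},
    {"x": 0, "y": 0, "z": 0, "rx": 0, "ry": 0, "rz": 0.145},
    {"x": 0, "y": 0, "z": 0, "rx": 0, "ry": 0, "rz": 0.145},
    {"x": 0, "y": 0, "z": 0, "rx": 0, "ry": 0, "rz": 0.145},
    {"x": 0, "y": 0, "z": 0, "rx": 0, "ry": 0, "rz": 0.145},
    {"x": 0, "y": 0, "z": 0, "rx": 0, "ry": 0, "rz": 0.145},
    {"x": 0, "y": 0, "z": 0, "rx": 0, "ry": 0, "rz": 0.145}
  ],
  "grip": 1
}}

```text
time_s: 31.75
ee_pos: [598.1, 95.5, 206.8]
ee_rot: [180.0, 0.2, 3.5]
force: [0.4, -0.1, 0.0]
gripper_width: 91.6
gripper_force: 0.0
```

Call:
{"op": "move_arm", "data": {
  "plan": [
    {"x": 0, "y": 0, "z": 0, "rx": 0, "ry": 0, "rz": 0.142},
    {"x": 0, "y": 0, "z": 0, "rx": 0, "ry": 0, "rz": 0},
    {"x": 0, "y": 0, "z": 0, "rx": 0, "ry": 0, "rz": 0}
  ]
}}

```text
time_s: 32.05
ee_pos: [598.5, 95.5, 207.7]
ee_rot: [180.0, 0.1, -4.1]
force: [-0.8, -0.7, -1.2]
gripper_width: 91.6
gripper_force: 0.0
```

Call:
{"op": "move_arm", "data": {
  "plan": [
    {"x": -6.7, "y": 33.5, "z": 0, "rx": 0, "ry": 0, "rz": 0},
    {"x": -6.7, "y": 33.5, "z": 0, "rx": 0, "ry": 0, "rz": 0},
    {"x": -6.7, "y": 33.5, "z": 0, "rx": 0, "ry": 0, "rz": 0},
    {"x": -6.7, "y": 33.5, "z": 0, "rx": 0, "ry": 0, "rz": 0},
    {"x": -6.7, "y": 33.5, "z": 0, "rx": 0, "ry": 0, "rz": 0},
    {"x": -6.7, "y": 33.5, "z": 0, "rx": 0, "ry": 0, "rz": 0},
    {"x": 0, "y": 0, "z": 45, "rx": 0, "ry": 0, "rz": 0},
    {"x": 0, "y": 0, "z": 45, "rx": 0, "ry": 0, "rz": 0},
    {"x": 0, "y": 0, "z": 45, "rx": 0, "ry": 0, "rz": 0},
    {"x": 0, "y": 0, "z": 0, "rx": 0, "ry": 0, "rz": 0}
  ]
}}

```text
time_s: 33.05
ee_pos: [538.8, -100.8, 68.5]
ee_rot: [-179.9, 0.8, -4.2]
force: [-1.3, 0.4, -0.0]
gripper_width: 91.3
gripper_force: 0.0
```

```bash
python3 - <<'E'
from h import *
a=grab_frame("scene")["img"][160:320,260:480]
cv2.imwrite("pics/c5.png",cv2.resize(a,(660,480),interpolation=2)[:,:,::-1]); s=state(); print(s["ee_pos"],s["ee_rot"])
E
```

```text
[ 541.70331012 -101.35408602   71.87825281] [-179.95009237    0.40207086   -4.22532   ]
```

View pics/c5.png

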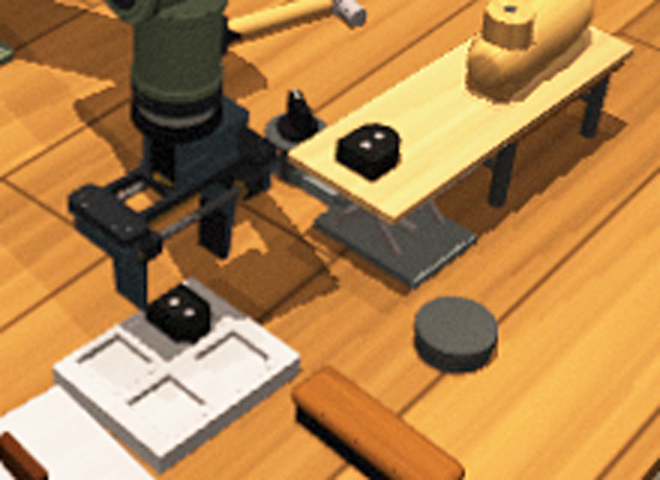

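The first heel lies flat on the board near its tip (crop 370,150); the second is in the mould (crop 180,312) between the fingers.

Call:
{"op": "move_arm", "data": {
  "plan": [
    {"x": 0, "y": 0, "z": 0, "rx": 0, "ry": 0, "rz": 0},
    {"x": 0, "y": 0, "z": 20, "rx": 0, "ry": 0, "rz": 0},
    {"x": 0, "y": 0, "z": 15, "rx": 0, "ry": 0, "rz": 0},
    {"x": 0, "y": 0, "z": 9.5, "rx": 0, "ry": 0, "rz": 0},
    {"x": 0, "y": 0, "z": 0, "rx": 0, "ry": 0, "rz": 0},
    {"x": 0, "y": 0, "z": 0, "rx": 0, "ry": 0, "rz": 0}
  ]
}}

```text
time_s: 33.7
ee_pos: [545.2, -102.0, 31.2]
ee_rot: [180.0, -0.2, -4.3]
force: [0.3, -0.2, 0.8]
gripper_width: 90.9
gripper_force: 0.0
```

Call:
{"op": "move_arm", "data": {
  "plan": [
    {"x": 0, "y": 0, "z": 0, "rx": 0, "ry": 0, "rz": 0},
    {"x": 0, "y": 0, "z": 0, "rx": 0, "ry": 0, "rz": 0},
    {"x": 0, "y": 0, "z": 0, "rx": 0, "ry": 0, "rz": 0},
    {"x": 0, "y": 0, "z": 0, "rx": 0, "ry": 0, "rz": 0},
    {"x": 0, "y": 0, "z": 0, "rx": 0, "ry": 0, "rz": 0},
    {"x": 0, "y": 0, "z": 0, "rx": 0, "ry": 0, "rz": 0},
    {"x": 0, "y": 0, "z": 0, "rx": 0, "ry": 0, "rz": 0},
    {"x": 0, "y": 0, "z": 0, "rx": 0, "ry": 0, "rz": 0},
    {"x": 0, "y": 0, "z": 0, "rx": 0, "ry": 0, "rz": 0},
    {"x": 0, "y": 0, "z": 0, "rx": 0, "ry": 0, "rz": 0}
  ],
  "grip": 0,
  "squeeze": 25
}}

```text
time_s: 34.7
ee_pos: [544.0, -101.8, 29.7]
ee_rot: [180.0, 0.0, -4.3]
force: [-0.7, -0.2, -0.0]
gripper_width: 45.3
gripper_force: 25.0
```

Call:
{"op": "move_arm", "data": {
  "plan": [
    {"x": 0, "y": 0, "z": -10, "rx": 0, "ry": 0, "rz": 0},
    {"x": 0, "y": 0, "z": -20, "rx": 0, "ry": 0, "rz": 0},
    {"x": 0, "y": 0, "z": -40, "rx": 0, "ry": 0, "rz": 0},
    {"x": 0, "y": 0, "z": -40, "rx": 0, "ry": 0, "rz": 0},
    {"x": 0, "y": 0, "z": -40, "rx": 0, "ry": 0, "rz": 0},
    {"x": 0, "y": 0, "z": -32, "rx": 0, "ry": 0, "rz": 0},
    {"x": 0, "y": 0, "z": 0, "rx": 0, "ry": 0, "rz": 0}
  ]
}}

```text
time_s: 35.4
ee_pos: [546.8, -102.2, 217.6]
ee_rot: [179.9, -0.7, -4.3]
force: [0.1, -0.0, -0.8]
gripper_width: 45.6
gripper_force: 25.0
```

Call:
{"op": "move_arm", "data": {
  "plan": [
    {"x": 4.8, "y": -33.9, "z": 0, "rx": 0, "ry": 0, "rz": 0},
    {"x": 4.8, "y": -33.9, "z": 0, "rx": 0, "ry": 0, "rz": 0},
    {"x": 4.8, "y": -33.9, "z": 0, "rx": 0, "ry": 0, "rz": 0},
    {"x": 4.8, "y": -33.9, "z": 0, "rx": 0, "ry": 0, "rz": 0},
    {"x": 4.8, "y": -33.9, "z": 0, "rx": 0, "ry": 0, "rz": 0},
    {"x": 4.8, "y": -33.9, "z": 0, "rx": 0, "ry": 0, "rz": 0},
    {"x": 4.8, "y": -33.9, "z": 0, "rx": 0, "ry": 0, "rz": 0},
    {"x": 4.8, "y": -33.9, "z": 0, "rx": 0, "ry": 0, "rz": 0},
    {"x": 0, "y": 0, "z": 0, "rx": 0, "ry": 0, "rz": 0}
  ]
}}

```text
time_s: 36.3
ee_pos: [602.5, 169.7, 210.3]
ee_rot: [-179.9, 0.1, -4.1]
force: [-0.4, -0.6, 0.2]
gripper_width: 45.6
gripper_force: 25.0
```

Call:
{"op": "move_arm", "data": {
  "plan": [
    {"x": 0, "y": 0, "z": 0, "rx": 0, "ry": 0, "rz": -0.145},
    {"x": 0, "y": 0, "z": 0, "rx": 0, "ry": 0, "rz": -0.145},
    {"x": 0, "y": 0, "z": 0, "rx": 0, "ry": 0, "rz": -0.145},
    {"x": 0, "y": 0, "z": 0, "rx": 0, "ry": 0, "rz": -0.145},
    {"x": 0, "y": 0, "z": 0, "rx": 0, "ry": 0, "rz": -0.145},
    {"x": 0, "y": 0, "z": 0, "rx": 0, "ry": 0, "rz": -0.145},
    {"x": 0, "y": 0, "z": 0, "rx": 0, "ry": 0, "rz": -0.145},
    {"x": 0, "y": 0, "z": 0, "rx": 0, "ry": 0, "rz": -0.145},
    {"x": 0, "y": 0, "z": 0, "rx": 0, "ry": 0, "rz": -0.145},
    {"x": 0, "y": 0, "z": 0, "rx": 0, "ry": 0, "rz": -0.145}
  ]
}}

```text
time_s: 37.3
ee_pos: [601.9, 164.8, 210.9]
ee_rot: [-179.9, 0.1, 79.1]
force: [0.3, 0.0, -0.2]
gripper_width: 45.8
gripper_force: 25.0
```

Call:
{"op": "move_arm", "data": {
  "plan": [
    {"x": 0, "y": 0, "z": 0, "rx": 0, "ry": 0, "rz": -0.145},
    {"x": 0, "y": 0, "z": 20, "rx": 0, "ry": 0, "rz": 0},
    {"x": 0, "y": 0, "z": 20, "rx": 0, "ry": 0, "rz": 0},
    {"x": 0, "y": 0, "z": 15, "rx": 0, "ry": 0, "rz": 0},
    {"x": 0, "y": 0, "z": 0, "rx": 0, "ry": 0, "rz": 0},
    {"x": 0, "y": 0, "z": 0, "rx": 0, "ry": 0, "rz": 0}
  ]
}}

```text
time_s: 37.9
ee_pos: [602.4, 165.2, 156.6]
ee_rot: [-179.9, 0.0, 87.1]
force: [0.8, -0.2, -0.2]
gripper_width: 45.7
gripper_force: 25.0
```

```bash
python3 - <<'E'
from h import *
a=grab_frame("scene")["img"][130:280,320:500]
cv2.imwrite("pics/c6.png",cv2.resize(a,(540,450),interpolation=2)[:,:,::-1])
E
```

```text
(no output)
```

View pics/c6.png

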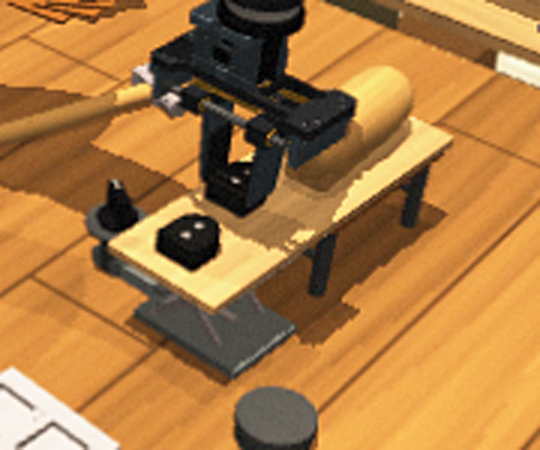

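The second heel hangs clear of the first (crop 188,240) and of the last. Lowering.

Call:
{"op": "move_arm", "data": {
  "plan": [
    {"x": 0, "y": 0, "z": 14, "rx": 0, "ry": 0, "rz": 0},
    {"x": 0, "y": 0, "z": 8, "rx": 0, "ry": 0, "rz": 0},
    {"x": 0, "y": 0, "z": 2, "rx": 0, "ry": 0, "rz": 0},
    {"x": 0, "y": 0, "z": 1, "rx": 0, "ry": 0, "rz": 0},
    {"x": 0, "y": 0, "z": 0.5, "rx": 0, "ry": 0, "rz": 0},
    {"x": 0, "y": 0, "z": 0, "rx": 0, "ry": 0, "rz": 0},
    {"x": 0, "y": 0, "z": 0, "rx": 0, "ry": 0, "rz": 0}
  ]
}}

```text
time_s: 38.65
ee_pos: [602.9, 165.9, 131.6]
ee_rot: [180.0, -0.0, 87.1]
force: [-0.3, 0.5, -0.9]
gripper_width: 45.5
gripper_force: 25.0
```

Call:
{"op": "move_arm", "data": {
  "plan": [
    {"x": 0, "y": 0, "z": 1, "rx": 0, "ry": 0, "rz": 0},
    {"x": 0, "y": 0, "z": 0, "rx": 0, "ry": 0, "rz": 0},
    {"x": 0, "y": 0, "z": 0, "rx": 0, "ry": 0, "rz": 0}
  ]
}}

```text
time_s: 38.95
ee_pos: [602.6, 165.8, 130.2]
ee_rot: [180.0, 0.0, 87.1]
force: [0.0, -1.2, -1.0]
gripper_width: 45.9
gripper_force: 25.0
```

Call:
{"op": "move_arm", "data": {
  "plan": [
    {"x": 0, "y": 0, "z": 0.7, "rx": 0, "ry": 0, "rz": 0},
    {"x": 0, "y": 0, "z": 0, "rx": 0, "ry": 0, "rz": 0},
    {"x": 0, "y": 0, "z": 0, "rx": 0, "ry": 0, "rz": 0}
  ]
}}

```text
time_s: 39.25
ee_pos: [602.7, 165.8, 129.7]
ee_rot: [180.0, -0.0, 87.1]
force: [0.0, -0.0, 1.7]
gripper_width: 45.7
gripper_force: 25.0
```

Call:
{"op": "move_arm", "data": {
  "plan": [
    {"x": 0, "y": 0, "z": 0.5, "rx": 0, "ry": 0, "rz": 0},
    {"x": 0, "y": 0, "z": 0, "rx": 0, "ry": 0, "rz": 0},
    {"x": 0, "y": 0, "z": 0, "rx": 0, "ry": 0, "rz": 0}
  ]
}}

```text
time_s: 39.55
ee_pos: [602.7, 165.8, 129.7]
ee_rot: [180.0, -0.0, 87.1]
force: [-1.3, 0.4, 4.6]
gripper_width: 45.9
gripper_force: 25.0
```

Call:
{"op": "move_arm", "data": {
  "plan": [
    {"x": 0, "y": 0, "z": 0, "rx": 0, "ry": 0, "rz": 0},
    {"x": 0, "y": 0, "z": 0, "rx": 0, "ry": 0, "rz": 0},
    {"x": 0, "y": 0, "z": 0, "rx": 0, "ry": 0, "rz": 0},
    {"x": 0, "y": 0, "z": 0, "rx": 0, "ry": 0, "rz": 0},
    {"x": 0, "y": 0, "z": -30, "rx": 0, "ry": 0, "rz": 0},
    {"x": 0, "y": 0, "z": -40, "rx": 0, "ry": 0, "rz": 0},
    {"x": 0, "y": 0, "z": -30, "rx": 0, "ry": 0, "rz": 0},
    {"x": 0, "y": 0, "z": 0, "rx": 0, "ry": 0, "rz": 0}
  ],
  "grip": 0.75
}}

```text
time_s: 40.35
ee_pos: [605.1, 166.4, 234.1]
ee_rot: [179.5, -0.2, 87.1]
force: [-0.0, -0.1, 0.3]
gripper_width: 68.4
gripper_force: 0.0
```

```bash
cat > cov.py <<'E'
from h import *
np.set_printoptions(precision=1,suppress=True)
s=state();print(s["ee_pos"],s["ee_rot"],s["qpos"])
F={c:grab_frame(c) for c in("scene","top")}; T=F["top"]; img=T["img"].astype(int)
for n,(u0,v0,u1,v1),z in(("mould",(300,195,368,262),24),("cover",(364,200,434,275),6)):
    m=np.zeros((480,640),np.uint8); m[v0:v1,u0:u1]=(img.min(2)>125)[v0:v1,u0:u1]
    cs=max(cv2.findContours(m,0,1)[0],key=cv2.contourArea)
    print(n,cv2.minAreaRect(plane(T,cs.reshape(-1,2),z)[:,:2].astype(np.float32)))
    S=F["scene"]["img"].astype(int); 
    m=np.zeros((480,640),np.uint8); c=proj(F["scene"],[[582,-145,24]] if n=="mould" else [[556,-346,6]])[0].astype(int)
    m[c[1]-45:c[1]+45,c[0]-52:c[0]+52]=(S.min(2)>120)[c[1]-45:c[1]+45,c[0]-52:c[0]+52]
    cs=max(cv2.findContours(m,0,1)[0],key=cv2.contourArea)
    print("  scene",cv2.minAreaRect(plane(F["scene"],cs.reshape(-1,2),z)[:,:2].astype(np.float32)))
# wooden bar: triangulate centre of its top by colour
P={}
for c,f in F.items():
    p=proj(f,[[556,-346,38]])[0].astype(int); w=22; I=f["img"].astype(int)
    m=np.zeros((480,640),bool); b=I[p[1]-w:p[1]+w,p[0]-w:p[0]+w]; m[p[1]-w:p[1]+w,p[0]-w:p[0]+w]=(b.max(2)<150)
    v,u=np.nonzero(m); P[c]=(u.mean(),v.mean()); r=cv2.minAreaRect(np.c_[u,v].astype(np.float32)); print(c,p,len(u),P[c],r)
print("bar",tri(F["scene"],P["scene"],T,P["top"]))
a=cv2.resize(T["img"][190:280,290:440],(750,450),interpolation=2);cv2.imwrite("pics/cov.png",a[:,:,::-1])
E
python3 cov.py
```

```text
[605.1 166.4 234.1] [179.5  -0.2  87.1] [14.3 22.2 80.8 -0.  76.4 17.3]
mould ((581.5623168945312, -154.56893920898438), (193.37686157226562, 142.40399169921875), 86.01541900634766)
  scene ((583.9588623046875, -146.47683715820312), (174.27203369140625, 142.92527770996094), 85.97393798828125)
cover ((570.5498046875, -318.69659423828125), (172.15383911132812, 142.3959503173828), 82.13326263427734)
  scene ((573.0498046875, -320.2413635253906), (172.71170043945312, 142.84226989746094), 82.0627212524414)
scene [254 313] 201 (np.float64(267.33830845771143), np.float64(315.32338308457713)) ((267.5000305175781, 315.5000305175781), (25.45584487915039, 8.485280990600586), 45.0)
top [399 238] 183 (np.float64(393.7049180327869), np.float64(234.98360655737704)) ((400.418701171875, 238.59547424316406), (33.82244110107422, 49.037601470947266), 17.241458892822266)
bar (array([ 573.2, -326.3,   27.6]), np.float64(8.970955281570808))
```

View pics/cov.png

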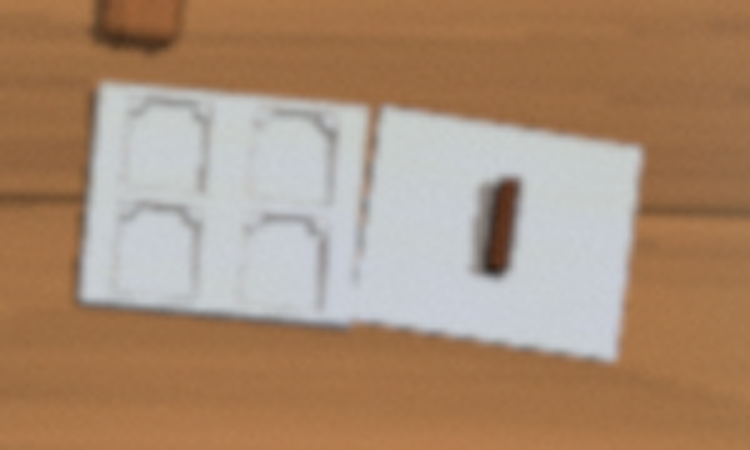

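The cover has been knocked toward the mould; it now lies at about (572,-320) mm, yaw ≈ -7.9°. The mould is empty.

Call:
{"op": "move_arm", "data": {
  "plan": [
    {"x": 0, "y": 0, "z": 0, "rx": 0, "ry": 0, "rz": 0.138},
    {"x": 0, "y": 0, "z": 0, "rx": 0, "ry": 0, "rz": 0.138},
    {"x": 0, "y": 0, "z": 0, "rx": 0, "ry": 0, "rz": 0.138},
    {"x": 0, "y": 0, "z": 0, "rx": 0, "ry": 0, "rz": 0.138},
    {"x": 0, "y": 0, "z": 0, "rx": 0, "ry": 0, "rz": 0.138},
    {"x": 0, "y": 0, "z": 0, "rx": 0, "ry": 0, "rz": 0.138},
    {"x": 0, "y": 0, "z": 0, "rx": 0, "ry": 0, "rz": 0.138},
    {"x": 0, "y": 0, "z": 0, "rx": 0, "ry": 0, "rz": 0.138},
    {"x": 0, "y": 0, "z": 0, "rx": 0, "ry": 0, "rz": 0.138},
    {"x": 0, "y": 0, "z": 0, "rx": 0, "ry": 0, "rz": 0.138}
  ]
}}

```text
time_s: 41.45
ee_pos: [601.7, 165.5, 226.6]
ee_rot: [180.0, 0.2, 7.7]
force: [-0.5, 0.4, -0.6]
gripper_width: 68.7
gripper_force: 0.0
```

Call:
{"op": "move_arm", "data": {
  "plan": [
    {"x": 0, "y": 0, "z": 0, "rx": 0, "ry": 0, "rz": 0.138},
    {"x": 0, "y": 0, "z": 0, "rx": 0, "ry": 0, "rz": 0.138},
    {"x": 3, "y": 40.4, "z": 0, "rx": 0, "ry": 0, "rz": 0},
    {"x": 3, "y": 40.4, "z": 0, "rx": 0, "ry": 0, "rz": 0},
    {"x": 3, "y": 40.4, "z": 0, "rx": 0, "ry": 0, "rz": 0},
    {"x": 3, "y": 40.4, "z": 0, "rx": 0, "ry": 0, "rz": 0},
    {"x": 3, "y": 40.4, "z": 0, "rx": 0, "ry": 0, "rz": 0},
    {"x": 3, "y": 40.4, "z": 0, "rx": 0, "ry": 0, "rz": 0}
  ]
}}

```text
time_s: 42.25
ee_pos: [586.3, -78.2, 226.9]
ee_rot: [180.0, 0.2, -7.8]
force: [1.1, 0.5, 0.5]
gripper_width: 68.7
gripper_force: 0.0
```

Call:
{"op": "move_arm", "data": {
  "plan": [
    {"x": 3, "y": 40.4, "z": 0, "rx": 0, "ry": 0, "rz": 0},
    {"x": 3, "y": 40.4, "z": 0, "rx": 0, "ry": 0, "rz": 0},
    {"x": 3, "y": 40.4, "z": 0, "rx": 0, "ry": 0, "rz": 0},
    {"x": 3, "y": 40.4, "z": 0, "rx": 0, "ry": 0, "rz": 0},
    {"x": 3, "y": 40.4, "z": 30, "rx": 0, "ry": 0, "rz": 0},
    {"x": 3, "y": 40.4, "z": 30, "rx": 0, "ry": 0, "rz": 0},
    {"x": 0, "y": 0, "z": 40, "rx": 0, "ry": 0, "rz": 0},
    {"x": 0, "y": 0, "z": 40, "rx": 0, "ry": 0, "rz": 0},
    {"x": 0, "y": 0, "z": 0, "rx": 0, "ry": 0, "rz": 0},
    {"x": 0, "y": 0, "z": 0, "rx": 0, "ry": 0, "rz": 0}
  ]
}}

```text
time_s: 43.25
ee_pos: [572.0, -318.3, 88.5]
ee_rot: [-179.9, 0.2, -7.8]
force: [0.3, -0.0, 0.7]
gripper_width: 68.3
gripper_force: 0.0
```

```bash
python3 - <<'E'
from h import *
a=grab_frame("scene"); s=state(); print(s["ee_pos"],s["ee_rot"])
cv2.imwrite("pics/c7.png",cv2.resize(a["img"][140:370,200:460],(780,690),interpolation=2)[:590,:,::-1])
E
```

```text
[ 573.24160389 -318.89627654   90.44587223] [ 1.79971397e+02 -6.63936247e-02 -7.78566118e+00]
```

View pics/c7.png

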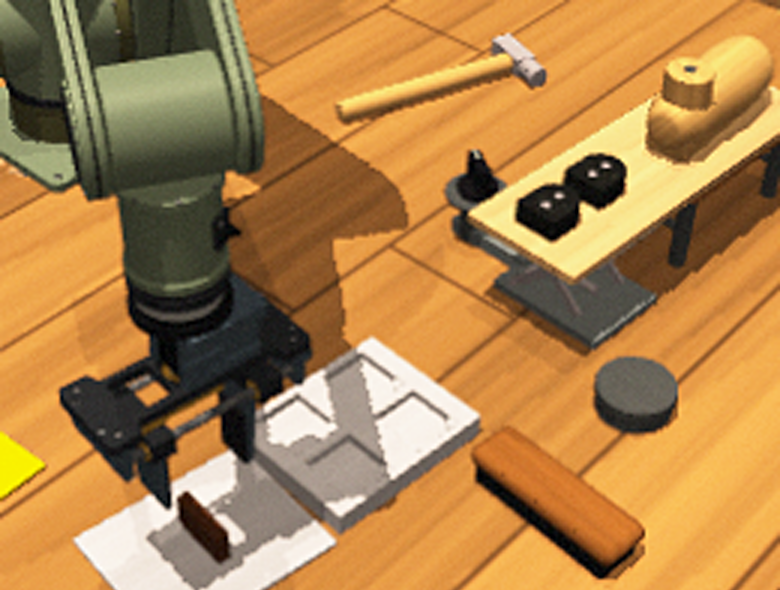

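Both heels lie flat side by side on the free end (crop 548,208 and 597,180); the gripper is above the white cover's bar (crop 205,530).

Call:
{"op": "move_arm", "data": {
  "plan": [
    {"x": 0, "y": 0, "z": 30, "rx": 0, "ry": 0, "rz": 0},
    {"x": 0, "y": 0, "z": 25, "rx": 0, "ry": 0, "rz": 0},
    {"x": 0, "y": 0, "z": 15, "rx": 0, "ry": 0, "rz": 0},
    {"x": 0, "y": 0, "z": 7, "rx": 0, "ry": 0, "rz": 0},
    {"x": 0, "y": 0, "z": 0, "rx": 0, "ry": 0, "rz": 0},
    {"x": 0, "y": 0, "z": 0, "rx": 0, "ry": 0, "rz": 0}
  ]
}}

```text
time_s: 43.9
ee_pos: [573.6, -319.3, 14.0]
ee_rot: [179.9, -0.1, -7.8]
force: [0.6, -0.9, 0.3]
gripper_width: 68.7
gripper_force: 0.0
```

Call:
{"op": "move_arm", "data": {
  "plan": [
    {"x": 0, "y": 0, "z": 0, "rx": 0, "ry": 0, "rz": 0},
    {"x": 0, "y": 0, "z": 0, "rx": 0, "ry": 0, "rz": 0},
    {"x": 0, "y": 0, "z": 0, "rx": 0, "ry": 0, "rz": 0},
    {"x": 0, "y": 0, "z": 0, "rx": 0, "ry": 0, "rz": 0},
    {"x": 0, "y": 0, "z": 0, "rx": 0, "ry": 0, "rz": 0},
    {"x": 0, "y": 0, "z": 0, "rx": 0, "ry": 0, "rz": 0},
    {"x": 0, "y": 0, "z": 0, "rx": 0, "ry": 0, "rz": 0},
    {"x": 0, "y": 0, "z": 0, "rx": 0, "ry": 0, "rz": 0},
    {"x": 0, "y": 0, "z": 0, "rx": 0, "ry": 0, "rz": 0},
    {"x": 0, "y": 0, "z": 0, "rx": 0, "ry": 0, "rz": 0}
  ],
  "grip": 0,
  "squeeze": 40
}}

```text
time_s: 44.9
ee_pos: [572.7, -319.0, 12.5]
ee_rot: [180.0, -0.0, -7.8]
force: [0.3, -1.7, -0.0]
gripper_width: 14.1
gripper_force: 40.0
```

Call:
{"op": "move_arm", "data": {
  "plan": [
    {"x": 0, "y": 0, "z": -15, "rx": 0, "ry": 0, "rz": 0},
    {"x": 0, "y": 0, "z": -30, "rx": 0, "ry": 0, "rz": 0},
    {"x": 0, "y": 0, "z": -25, "rx": 0, "ry": 0, "rz": 0},
    {"x": -2.05, "y": -29, "z": 0, "rx": 0, "ry": 0, "rz": 0},
    {"x": -2.05, "y": -29, "z": 0, "rx": 0, "ry": 0, "rz": 0},
    {"x": -2.05, "y": -29, "z": 0, "rx": 0, "ry": 0, "rz": 0},
    {"x": -2.05, "y": -29, "z": 0, "rx": 0, "ry": 0, "rz": 0},
    {"x": -2.05, "y": -29, "z": 0, "rx": 0, "ry": 0, "rz": 0},
    {"x": -2.05, "y": -29, "z": 0, "rx": 0, "ry": 0, "rz": 0},
    {"x": 0, "y": 0, "z": 0, "rx": 0, "ry": 0, "rz": -0.068}
  ]
}}

```text
time_s: 45.9
ee_pos: [583.1, -140.5, 82.9]
ee_rot: [-179.8, 0.1, -3.7]
force: [-0.7, -1.3, -5.2]
gripper_width: 14.2
gripper_force: 40.0
```

Call:
{"op": "move_arm", "data": {
  "plan": [
    {"x": 0, "y": 0, "z": 20, "rx": 0, "ry": 0, "rz": 0},
    {"x": 0, "y": 0, "z": 12, "rx": 0, "ry": 0, "rz": 0},
    {"x": 0, "y": 0, "z": 7, "rx": 0, "ry": 0, "rz": 0},
    {"x": 0, "y": 0, "z": 4, "rx": 0, "ry": 0, "rz": 0},
    {"x": 0, "y": 0, "z": 0, "rx": 0, "ry": 0, "rz": 0},
    {"x": 0, "y": 0, "z": 0, "rx": 0, "ry": 0, "rz": 0},
    {"x": 0, "y": 0, "z": 0, "rx": 0, "ry": 0, "rz": 0}
  ]
}}

```text
time_s: 46.6
ee_pos: [584.4, -145.0, 40.1]
ee_rot: [180.0, -0.1, -3.9]
force: [0.1, 0.7, -3.9]
gripper_width: 14.2
gripper_force: 40.0
```

Call:
{"op": "move_arm", "data": {
  "plan": [
    {"x": 0, "y": 0, "z": 2, "rx": 0, "ry": 0, "rz": 0},
    {"x": 0, "y": 0, "z": 1, "rx": 0, "ry": 0, "rz": 0},
    {"x": 0, "y": 0, "z": 0.5, "rx": 0, "ry": 0, "rz": 0},
    {"x": 0, "y": 0, "z": 0, "rx": 0, "ry": 0, "rz": 0},
    {"x": 0, "y": 0, "z": 0, "rx": 0, "ry": 0, "rz": 0}
  ]
}}

```text
time_s: 47.1
ee_pos: [584.1, -144.8, 36.5]
ee_rot: [180.0, -0.0, -3.9]
force: [-1.2, 0.2, 1.2]
gripper_width: 13.5
gripper_force: 40.0
```

```bash
python3 - <<'E'
from h import *
a=grab_frame("scene"); s=state(); print(s["ee_pos"],s["force"])
cv2.imwrite("pics/c8.png",cv2.resize(a["img"][220:330,250:380],(650,550),interpolation=2)[:,:,::-1])
E
```

```text
[ 584.04573662 -144.78171298   36.50001224] [-1.0590317   0.40170506  1.20673546]
```

View pics/c8.png

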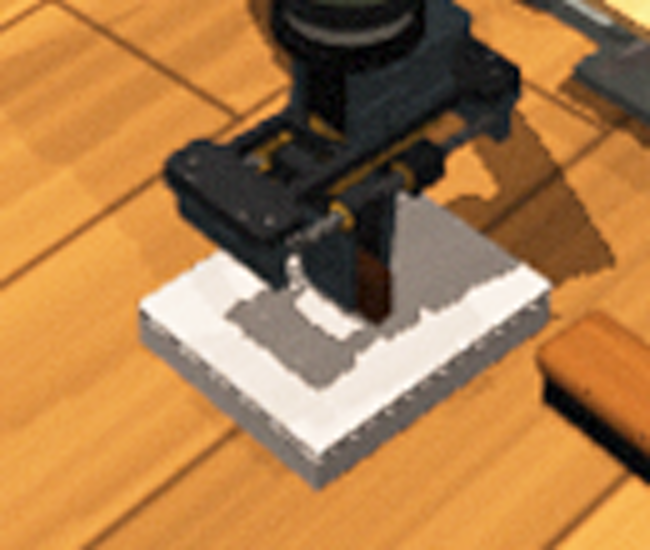

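The cover sits edge to edge on the mould (corner at crop 320,455). Release.

Call:
{"op": "move_arm", "data": {
  "plan": [
    {"x": 0, "y": 0, "z": 0, "rx": 0, "ry": 0, "rz": 0},
    {"x": 0, "y": 0, "z": 0, "rx": 0, "ry": 0, "rz": 0},
    {"x": 0, "y": 0, "z": 0, "rx": 0, "ry": 0, "rz": 0},
    {"x": 0, "y": 0, "z": 0, "rx": 0, "ry": 0, "rz": 0},
    {"x": 0, "y": 0, "z": 0, "rx": 0, "ry": 0, "rz": 0},
    {"x": 0, "y": 0, "z": -20, "rx": 0, "ry": 0, "rz": 0},
    {"x": 0, "y": 0, "z": -40, "rx": 0, "ry": 0, "rz": 0},
    {"x": 0, "y": 0, "z": -40, "rx": 0, "ry": 0, "rz": 0},
    {"x": 0, "y": 0, "z": -40, "rx": 0, "ry": 0, "rz": 0},
    {"x": 0, "y": 0, "z": 0, "rx": 0, "ry": 0, "rz": 0}
  ],
  "grip": 0.6
}}

```text
time_s: 48.15
ee_pos: [587.5, -145.6, 182.5]
ee_rot: [179.9, -0.7, -3.9]
force: [1.6, -0.7, 0.1]
gripper_width: 55.0
gripper_force: 0.0
```

Call:
{"op": "move_arm", "data": {
  "plan": [
    {"x": -40, "y": 25, "z": -20, "rx": 0, "ry": 0, "rz": 0},
    {"x": -40, "y": 25, "z": -20, "rx": 0, "ry": 0, "rz": 0},
    {"x": -40, "y": 25, "z": 0, "rx": 0, "ry": 0, "rz": 0},
    {"x": -40, "y": 25, "z": 0, "rx": 0, "ry": 0, "rz": 0},
    {"x": 0, "y": 30, "z": 0, "rx": 0, "ry": 0, "rz": 0},
    {"x": 0, "y": 30, "z": 0, "rx": 0, "ry": 0, "rz": 0},
    {"x": 0, "y": 30, "z": 0, "rx": 0, "ry": 0, "rz": 0},
    {"x": 0, "y": 0, "z": 0, "rx": 0, "ry": 0, "rz": 0}
  ]
}}

```text
time_s: 48.95
ee_pos: [412.9, -325.2, 214.1]
ee_rot: [179.9, 0.0, -4.1]
force: [-0.2, 1.0, -0.4]
gripper_width: 54.7
gripper_force: 0.0
```

```bash
python3 lift.py; python3 - <<'E'
from h import *
S=grab_frame("scene");T=grab_frame("top")
cv2.imwrite("pics/fin.png",np.vstack([cv2.resize(S["img"][130:330,250:500],(375,300),interpolation=2),cv2.resize(T["img"][150:310,120:420],(375,200),interpolation=2)])[:,:,::-1])
E
```

```text
{'qpos': array([-39.43,  13.85,  95.97,  -0.07,  70.17,  54.69]), 'force': array([-0.21,  0.95, -0.45]), 'torque': array([ 0.05,  0.  , -0.01]), 'gripper_width': 54.65665458993297, 'ee_rot': array([179.94,   0.03,  -4.1 ])}
-173 270 0.9136108 0.14578088445047113
-139 214 0.7145483 0.14215724839058433
-105 276 0.79940575 0.14804947279452996
-71 205 0.7678687 0.16765426678644668
-37 361 0.35192803 0.10248993572435881
bench 0.001828626
```

View pics/fin.png

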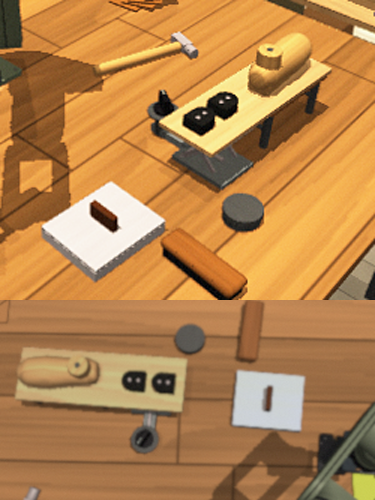

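The final view shows both heels flat and side by side on the free end, the cover squarely on the mould, and everything else in place. The free end is raised by about 0.7 mm.

```bash
python3 -c "
from workcell import *
print(job_done())"
```

```text
the job is handed in; nothing more can be done
None
```

I handed the job in after about 49 s of robot time: the jack props the board (free end raised about 0.7 mm), both heels found in the mould lie flat side by side on its free end, and the cover sits squarely on the empty mould; no verdict was returned.

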